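Lay a loaded gluing weight in its sloping rest, heavy end down

TASK

The maple gluing weight on the bench has lead hidden in one end, and both ends look the same: lift it clear of the bench by a grip well off its middle to find out which end is heavy. Then lay it lengthwise in the sloping rest, heavy end down and up against the toe stop, so that its light end overhangs and it stays there by itself when you let go. Do not drop the weight or let it tumble out of the rest, and leave the loose jar and the spool clamp where they stand.

Things in the scene. Friction and masses are not known exactly. Their poses are not given: they have to be found in the camera images.
- weight_mid (a point): centre (half-way up) of the loose gluing weight, a square maple bar 160 x 50 x 50 mm, cork ends, dark bands, lying flat on the bench roughly crosswise. x along its length (which end is heavy differs from start to start), z up. 0.4 to 0.65 kg, mostly lead hidden in one end (it would shift only if turned upside down): balances 25 to 33 mm off its middle
- rest_trough: open trough of the wooden rest, fixed, sloping 28 degrees. Origin: middle of its felt floor at the toe stop, 30 mm above the bench; x up the slope (away from the robot, within 0.35 rad), y across, z square out of the floor. Rails 60 mm apart inside, 82 mm outside, 10 mm high; toe stop 30 mm high, 14 mm thick. The weight lying home has its centre at x = 80, y = 0, z = 25 mm
- trough_edge (a point): middle of the trough's upper edge, 70 mm up the floor from the toe stop, axes as the trough's. Floor and rails end here, so the weight's upper half overhangs freely; laid heavy end up, it tips out over this edge
- rest: base board of the rest, fixed on the bench, 135 x 98 mm and 14 mm thick; origin at its underside, below the trough's origin; x as the trough's but level. The board runs from 34 mm before the origin to 101 mm behind it
- jar_mid (a point): centre (half-way up) of a loose glass jar with a dark lid, 64 mm across and 76 mm high, standing to the left of the rest; a bystander
- spool_mid (a point): centre (half-way up) of a loose turned wooden spool clamp with a wing nut, 35 mm across and 68 mm high, standing upright to the right of the rest; a bystander
Mind the look-alikes: they are no part of the job. Of the things that look like the rest, the larger one is meant.

How it is judged:
On the way:
1. the weight is held more than 25 mm off its middle and lifted so that its centre is more than 50 mm above the bench (it lies at 25 mm) (contact force between the fingers and weight above 1 N and height (world z) of weight_mid above 0.05 m and (x of the grasp point in the frame of weight_mid above 0.025 m or x of the grasp point in the frame of weight_mid below -0.025 m)), for 0.2 s.
At the end, for the whole second after the job is handed in: The weight lies by itself, at rest, flat on the floor of the sloping trough between the rails and along the trough (within 0.15 rad), its lower end within 13 mm of the toe stop. Only with its heavy end down can it stay so (x of weight_mid in the frame of rest_trough between 0.07 and 0.093 m and y of weight_mid in the frame of rest_trough between -0.008 and 0.008 m and z of weight_mid in the frame of rest_trough between 0.02 and 0.031 m and angle between the x axis of weight_mid and the x axis of rest_trough, either way round below 0.15 rad and linear speed of weight below 0.02 m/s); the robot touches nothing.
It fails at once if the weight moves faster than 0.5 m/s while the fingers do not hold it (dropped, thrown or tumbling) (linear speed of weight above 0.5 m/s and contact force between the fingers and weight below 0.2 N).
It fails at once if the weight, let go on the rest, tips over (lies more than 0.35 rad out of line with the trough while it bears on the rest and the fingers do not hold it) (contact force between the fingers and weight below 0.2 N and contact force between weight and rest above 0.5 N and angle between the x axis of weight_mid and the x axis of rest_trough, either way round above 0.35 rad).
It fails at once if the loose jar is moved more than 30 mm (distance of jar_mid from where it was at the start of the episode above 0.03 m).
It fails at once if the loose spool clamp is moved more than 30 mm (distance of spool_mid from where it was at the start of the episode above 0.03 m).
It also fails if it takes over 48 s, if anything falls off the work surface, if the arm or the gripper's body presses on something with over 40 N, if the wrist force passes 120 N, or if a joint passes its speed limit or range.

ROBOT

A 6-joint arm with a two-finger parallel gripper is mounted at the origin on the work surface; the furniture and walls round the work are solid. World frame = base frame: x ahead of the robot, y to its left, z up, the work surface at z = 0. Lengths are in m, angles in rad, forces in N, time in s.
With the tool pointing down it reaches from about 0.3 to 0.825 m from the base axis. Payload 5.4 kg.
Tool frame: the origin (TCP) lies midway between the tips of the shut fingers; the grasp point (between the pads) lies 19 mm behind it (ctrl.grip_depth is the distance from the TCP to the grasp point, in m); z points along the fingers, x is the direction in which the jaws open and shut, and the axes are right-handed (so a half turn about z gives the same grasp; the last joint's range is limited). The gripper opens to 92 mm and grips with 3 to 60 N. Pads are 20 mm wide; open, the fingers measure 128 mm over their backs; the gripper's body (75 mm by 189 mm) begins 69 mm behind the grasp point.
Start: joints at [-1.33, 0.158, 1.597, -0, 1.386, -0.21], TCP at [0.25, -0.518, 0.215] pointing down, gripper open.
Joint ranges: [-2.91, 2.91], [-0.94, 2.29], [0.18, 2.7], [-1.29, 4.43], [0.17, 2.64], [-3, 3]. Speed limits (rad/s): [2.57, 2.57, 3.14, 3.14, 3.14, 3.14].

INTERFACE

Orientations are given as a unit quaternion [x, y, z, w].
In Python, from cell import monitor, viewer, workorder, models, ctrl gives the robot as it stands. The module is installed in compiled form; this text tells all that it offers.
- The arm moves only by the tool arm_command, never from a script. Its argument "commands" is a list of rows, each an object with "grip": the closure, from -1 (fully open) to 1 (shut), so that 0 is half open; "translation": the shift along the tool's x, y, z scaled (see below), a list of three; "yaw": the turn about the tool's z scaled (see below). In form: [{"grip": grip, "translation": [dx, dy, dz], "yaw": yaw}, ...]. A call has 1 to 8 rows; each row shifts and turns the commanded pose from where the row before left it, along the tool's axes as they then stand; what a row does not reach is not made up. The controller multiplies each number of a shift by 0.8 m and each number of a turn by pi rad. A row lasts 1/12 s, in which the tool goes at most 41.7 mm and 7.16 degrees, less where a joint would pass 70% of its speed; a pose out of reach is approached as far as the arm can. A call with a number of a shift or a turn outside -1 to 1 is refused whole. A call with a gripper value outside its range is refused whole. The fingers move at their own pace and stop on an object; the grip force is fixed at half the most. Time passes only in rows, so rows that do not move let the fingers close. It gives the time, the measured TCP pose, the force and the opening at its end, in the units of the state.
- monitor.sense(): the state, without advancing time (a new reading comes with each control period).
- viewer.camera(name): name is "scene" or "top" or "wrist"; returns the picture (384x512x3 uint8, red, green, blue); there is no depth.
- viewer.calibration(name): a dict with "fx", "fy", "cx", "cy" (pixels), "R" (3x3) and "t" (3): a world point X has camera coordinates R X + t; the wrist camera has in their place "mount" (4x4, takes a point from camera to tool coordinates, whose origin is the TCP and whose axes are the tool frame's). Camera axes: x right, y down, z forward; pixel columns grow to the right and rows downward; lengths in m; the calibration is good to about 2 mm. A picture is of the moment at which its call begins: read the wrist's pose just before it. calibration takes no time and is no camera call.
- workorder.sign_off(): hands the job in, once; it reports no verdict.
Trained networks look in the newest picture that a camera, given by its name, has taken for a name from the list of things; names that differ only in an ending like _2 or _b are one class to them, and where a whole thing is asked for, a point or a joint stands for the part that bears it (a point fixed in the world has none). Each returns a list of dicts, best first, with "score" (0 to 1); they miss things now and then, are a little off and sometimes report something else, mostly with a low value. They report only what shows in the picture. A call takes as long as a camera call. They do not tell look-alikes from the thing itself.
- models.find_in(camera, target): "point" ([column, row] in pixels, amid what is visible of it).
- models.trace(camera, target): "pixels" (384x512 bool, what is visible of it) and "point" ([column, row] in pixels, amid what is visible of it).
- models.landmark_of(camera, target): "point" ([column, row] in pixels: a listed point, or the origin of a listed thing).
The state is a dict: "t": time; "joint_positions": joint angles; "qvel": joint speeds; "tau": joint torques, N m; "position": TCP position; "ee_rot": TCP orientation; "wrist_force": force on the tool from outside, world axes, zero at the start; "moment": the same for the moment, N m; "gripper_width": opening from 0.0 (shut) to 1.0 (fully open).
Only numpy, scipy, OpenCV 4.12 (cv2) and the standard library are available. Lean on these libraries where they do the work, as an engineer would, in place of code of your own. Each camera call takes 0.05 s, during which the arm holds its last target.

## Working session

There is one attempt and no reset: what is moved stays moved. The work goes in short steps, Python scripts to look and compute and a tool call to move; the robot and the scene stay as the last step left them, time stands still between calls to the robot, and variables do not carry over. Pictures are saved under pics/ and viewed, and the job is handed in when it is done.

Besides the shell and the picture viewer there is one more tool, called after "Emit:" as name([rows], argument=value, ...), one row to a line, values as JSON. arm_command: Moves the arm, as the interface text tells. Its arguments: {"type":"object","properties":{"commands":{"type":"array","items":{"type":"object","properties":{"grip":{"type":"number"},"translation":{"type":"array","items":{"type":"number","minimum":-1,"maximum":1}},"yaw":{"type":"number","minimum":-1,"maximum":1}}}}},"required":["commands"]}

```bash
mkdir -p pics
python3 - <<'E'
from cell import monitor, viewer, workorder, models, ctrl
import cv2
print(monitor.sense())
for n in ["scene","top","wrist"]:
    cv2.imwrite(f"pics/{n}0.png",viewer.camera(n)[:,:,::-1])
    print(n,viewer.calibration(n))
    for t in ["weight_mid","rest_trough","trough_edge","rest","jar_mid","spool_mid"]:
        print(t,[(round(d['score'],2),[round(float(v),1) for v in d['point']]) for d in models.landmark_of(n,t)])
print(ctrl.grip_depth, monitor.sense()['t'])
E
```

```text
{'t': 0.0, 'joint_positions': array([-1.33011026e+00,  1.59030579e-01,  1.59822425e+00, -1.78961289e-05,
        1.38619933e+00, -2.10082921e-01]), 'qvel': array([ 0.00130578,  0.00119859,  0.00049591, -0.00138942,  0.00031615,
        0.00090051]), 'tau': array([ 2.39714218e-04, -3.85556388e+01, -3.22117567e+01,  6.99368818e-02,
        3.75038967e-02, -1.31074480e-04]), 'position': array([ 0.25033532, -0.51695062,  0.2136333 ]), 'ee_rot': array([ 8.47248360e-01, -5.31196150e-01, -6.74256498e-04, -6.41680255e-04]), 'wrist_force': array([ 0.17364613, -0.11600195,  1.22952973]), 'moment': array([ 0.0641584 , -0.05892312,  0.05242183]), 'gripper_width': 0.9991030013551488}
scene {'fx': 411.3498888026409, 'fy': 411.3498888026409, 'cx': 257.6933985503984, 'cy': 184.3166552126425, 'R': array([[ 0.74521381,  0.66675003,  0.01003862],
       [ 0.41920093, -0.45671914, -0.78465165],
       [-0.51858168,  0.58894144, -0.61985564]]), 't': array([-0.39759717, -0.20957475,  1.40937058])}
weight_mid [(0.82, [160.0, 219.0])]
rest_trough [(0.75, [246.1, 157.4]), (0.65, [289.6, 181.8])]
trough_edge 
[... 608 characters left out ...]
7.2]), (0.69, [223.6, 234.4])]
rest [(0.97, [226.6, 253.0]), (0.94, [229.6, 188.9])]
jar_mid [(0.73, [172.4, 177.0])]
spool_mid [(0.54, [282.5, 155.4])]
wrist {'fx': 329.3672629975325, 'fy': 329.3672629975325, 'cx': 261.01592941228193, 'cy': 190.65170664146305, 'mount': array([[ 9.99999611e-01, -8.36660479e-04,  2.79354578e-04,
         1.12634474e-03],
       [ 7.37104665e-04,  9.66591419e-01,  2.56321059e-01,
        -7.14611653e-02],
       [-4.84475438e-04, -2.56320754e-01,  9.66591660e-01,
        -1.70367334e-01],
       [ 0.00000000e+00,  0.00000000e+00,  0.00000000e+00,
         1.00000000e+00]])}
weight_mid []
rest_trough []
trough_edge []
rest []
jar_mid []
spool_mid []
0.0187 1.05
```

Run:
```python
import cv2
for n in ["scene","top"]:
    a=cv2.imread(f"pics/{n}0.png"); c=a[110:290,130:400] if n=="top" else a[110:260,110:370]
    cv2.imwrite(f"pics/{n}0c.png",cv2.resize(c,None,fx=2.9,fy=2.9,interpolation=cv2.INTER_CUBIC))
```

```text
(no output)
```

View pics/top0.png

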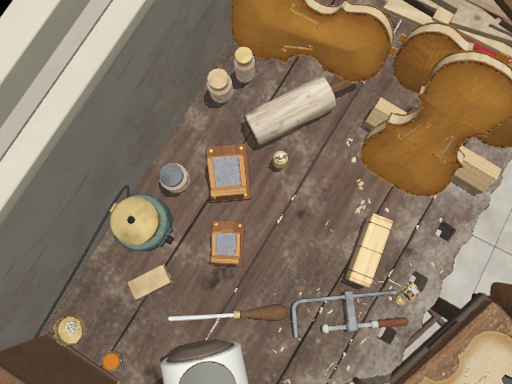

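View pics/scene0.png

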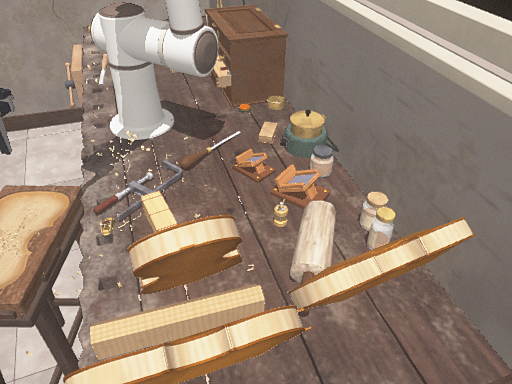

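```bash
ls pics
```

```text
scene0.png
scene0c.png
top0.png
top0c.png
wrist0.png
```

View pics/top0c.png

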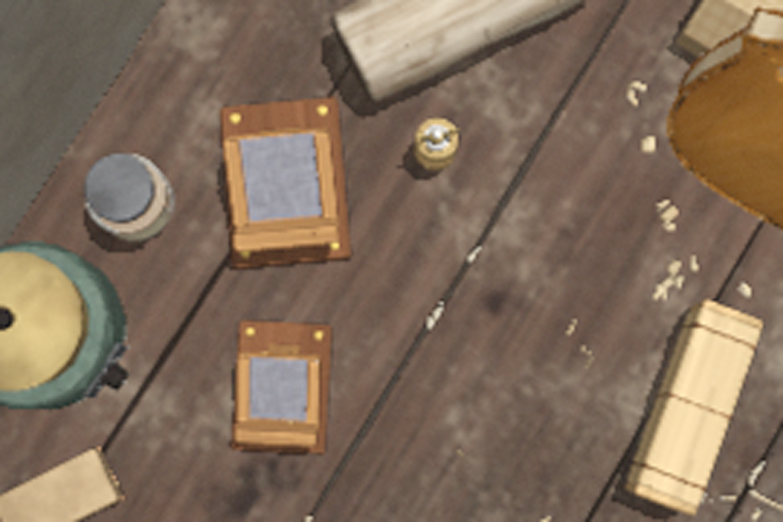

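View pics/scene0c.png

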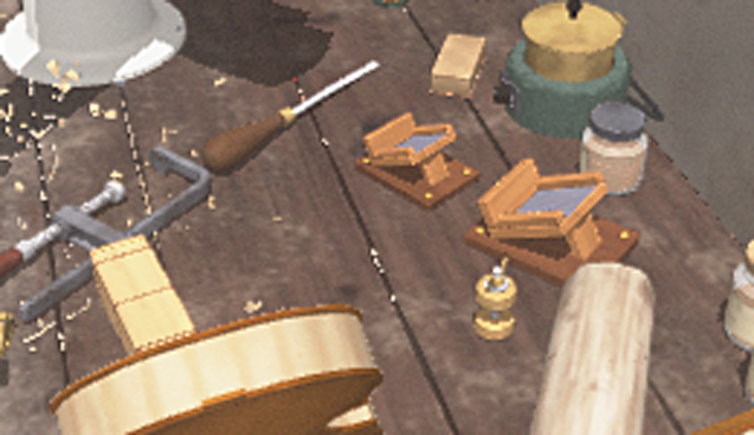

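```bash
cat > h.py <<'E'
import numpy as np
from scipy.optimize import least_squares
from cell import monitor, viewer, workorder, models, ctrl
def proj(n,X,c=None):
    c=c or viewer.calibration(n); Y=np.asarray(X)@c['R'].T+c['t']
    return np.stack([c['fx']*Y[...,0]/Y[...,2]+c['cx'],c['fy']*Y[...,1]/Y[...,2]+c['cy']],-1)
def atz(n,p,z):
    c=viewer.calibration(n); d=c['R'].T@np.array([(p[0]-c['cx'])/c['fx'],(p[1]-c['cy'])/c['fy'],1]); o=-c['R'].T@c['t']
    return o+d*(z-o[2])/d[2]
def tri(pts):
    f=lambda X: np.concatenate([proj(n,X)-p for n,p in pts.items()])
    r=least_squares(f,[0.5,0,0.05]); return r.x,r.fun
E
python3 - <<'E'
from h import *
np.set_printoptions(precision=4,suppress=True)
print('weight tri',tri(dict(top=[369.6,251.7],scene=[160,219])))
print('jar',tri(dict(top=[172.4,177],scene=[323.2,159.5])), atz('top',[172.4,177],.038))
print('spool',tri(dict(top=[282.5,155.4],scene=[282.3,210.9])),atz('top',[282.5,155.4],.034))
print('edge',tri(dict(top=[227.4,157.2],scene=[310.5,180.4])))
print('origin',tri(dict(top=[227,188.5],scene=[289.6,181.8])))
# weight top face corners in top crop
w=[(707,299),(763,322),(697,515),(632,487)]
W=[atz('top',(130+u/2.9,110+v/2.9),.05) for u,v in w]; W=np.array(W);print(W, W.mean(0))
for i in range(4): print(np.linalg.norm(W[i]-W[(i+1)%4]))
d=W[0]+W[1]-W[2]-W[3]; print('bar yaw',np.degrees(np.arctan2(d[1],d[0])))
# rest board top corners z=.014
w=[(222,103),(338,97),(351,259),(229,267)]
W=np.array([atz('top',(130+u/2.9,110+v/2.9),.014) for u,v in w]);print(W)
for i in range(4): print(np.linalg.norm(W[i]-W[(i+1)%4]))
d=W[0]+W[1]-W[2]-W[3]; print('rest yaw',np.degrees(np.arctan2(d[1],d[0])))
for a,b in((0,3),(1,2)):
  d=W[a]-W[b];print(np.degrees(np.arctan2(d[1],d[0])))
E
```

```text
weight tri (array([ 0.4544, -0.271 ,  0.0263]), array([-0.7082, -0.583 , -0.9841, -0.0359]))
jar (array([0.6126, 0.1861, 0.0413]), array([-0.6836, -0.8531, -1.321 ,  0.258 ])) [0.6112 0.1851 0.038 ]
spool (array([ 0.669, -0.067,  0.047]), array([-0.7272, -0.8046, -1.1262,  0.1433])) [ 0.67   -0.0691  0.034 ]
edge (array([0.6584, 0.0588, 0.0625]), array([-0.813 , -0.9733, -1.4171,  0.2433]))
origin (array([0.5919, 0.0603, 0.0222]), array([-0.6917, -0.7864, -1.2074,  0.172 ]))
[[ 0.5393 -0.2769  0.05  ]
 [ 0.5227 -0.3199  0.05  ]
 [ 0.3744 -0.2687  0.05  ]
 [ 0.3938 -0.2194  0.05  ]] [ 0.4575 -0.2712  0.05  ]
0.04613792348741708
0.15687127289046288
0.05293065052637152
0.15642650159057733
bar yaw -20.30407552000439
[[0.6938 0.1125 0.014 ]
 [0.7013 0.0168 0.014 ]
 [0.5671 0.0018 0.014 ]
 [0.5578 0.1006 0.014 ]]
0.09592002446211385
0.1350454940334944
0.09923685401755265
0.1365071132588047
rest yaw 5.698040182437786
4.997894564264844
6.405763973236197
```

Emit:
arm_command([
  {"grip": -1,"translation": [0,0,0],"yaw": 0.0366},
  {"grip": -1,"translation": [0,0,0],"yaw": 0.0366},
  {"grip": -1,"translation": [0,0,0],"yaw": 0.0366},
  {"grip": -1,"translation": [0,0,0],"yaw": 0.0366},
  {"grip": -1,"translation": [0,0,0],"yaw": 0.0366},
  {"grip": -1,"translation": [0,0,0],"yaw": 0.0366},
  {"grip": -1,"translation": [0,0,0],"yaw": 0.0366},
])

```text
t: 1.63
position: [0.2505, -0.5175, 0.2146]
ee_rot: [-0.569, 0.822, -0.0, 0.0]
wrist_force: [-0.5, -0.2, -0.4]
gripper_width: 1.0
```

```bash
cat >> h.py <<'E'
from scipy.spatial.transform import Rotation as Ro
np.set_printoptions(precision=4,suppress=True)
def go(target,psi,n):
    s=monitor.sense(); R=Ro.from_quat(s['ee_rot']).as_matrix()
    p0=np.degrees(np.arctan2(R[1,0],R[0,0])); d=(psi-p0+180)%360-180
    v=R.T@(np.array(target)-s['position'])
    print('t',s['t'],'pos',s['position'],'psi',p0,'F',s['wrist_force'],'M',s['moment'],'w',s['gripper_width'],'tilt',np.degrees(np.arccos(-R[2,2])))
    print('per row',v/0.8/n,'mm/row',np.linalg.norm(v)/n*1e3,'yaw remaining deg',d,'per row',-d/180/n)
E
python3 -c "
from h import *
go([0.489,-0.283,0.13],-110.3,8)"
```

```text
t 1.6333 pos [ 0.2505 -0.5175  0.2146] psi -110.61329613199759 F [-0.4875 -0.2457 -0.4362] M [ 0.0804  0.0187 -0.0253] w 1.0003805526230811 tilt 0.0024613133324394815
per row [-0.0474 -0.022   0.0132] mm/row 43.127993693583754 yaw remaining deg 0.3132961319975891 per row -0.0002175667583316591
```

Emit:
arm_command([
  {"grip": -1,"translation": [-0.045,-0.0209,0.012],"yaw": 0},
  {"grip": -1,"translation": [-0.045,-0.0209,0.012],"yaw": 0},
  {"grip": -1,"translation": [-0.045,-0.0209,0.012],"yaw": 0},
  {"grip": -1,"translation": [-0.045,-0.0209,0.012],"yaw": 0},
  {"grip": -1,"translation": [-0.045,-0.0209,0.012],"yaw": 0},
  {"grip": -1,"translation": [-0.045,-0.0209,0.012],"yaw": 0},
  {"grip": -1,"translation": [-0.045,-0.0209,0.012],"yaw": 0},
  {"grip": -1,"translation": [-0.0192,-0.0088,0.012],"yaw": -0.0015},
])

```text
t: 2.3
position: [0.4622, -0.3063, 0.1375]
ee_rot: [-0.575, 0.818, 0.0, 0.001]
wrist_force: [0.7, -0.4, 0.2]
gripper_width: 0.999
```

```bash
python3 -c "
from h import *
import cv2
go([0.489,-0.283,0.008],-110.3,8)
cv2.imwrite('pics/w1.png',viewer.camera('wrist')[:,:,::-1])
for t in models.landmark_of('wrist','weight_mid'): print(t)
s=monitor.sense();m=viewer.calibration('wrist');R=Ro.from_quat(s['ee_rot']).as_matrix()
T=np.eye(4);T[:3,:3]=R;T[:3,3]=s['position'];C=T@m['mount']
Ci=np.linalg.inv(C)
def pw(X):
    Y=Ci[:3,:3]@X+Ci[:3,3];return m['fx']*Y[0]/Y[2]+m['cx'],m['fy']*Y[1]/Y[2]+m['cy']
y=np.radians(-20.3);u=np.array([np.cos(y),np.sin(y),0]);v=np.array([-u[1],u[0],0])
for a,b in((80,25),(80,-25),(-80,-25),(-80,25)): print(a,b,pw(np.array([.456,-.271,.05])+a/1e3*u+b/1e3*v))
"
```

```text
t 2.3 pos [ 0.4622 -0.3063  0.1375] psi -109.83513604497084 F [ 0.7018 -0.445   0.2048] M [ 0.0582  0.0301 -0.0185] w 0.9986649430296451 tilt 0.08729021437805232
per row [-0.0048 -0.0027  0.0202] mm/row 16.7857131694084 yaw remaining deg -0.4648639550291591 per row 0.00032282219099247163
{'point': [226.2, 207.0], 'score': 0.62}
80 25 (np.float64(185.4470826650986), np.float64(114.42841979778066))
80 -25 (np.float64(251.38655280584194), np.float64(115.0168032478182))
-80 -25 (np.float64(251.18797457304893), np.float64(300.57787315991254))
-80 25 (np.float64(194.62221669962403), np.float64(300.1080071157875))
```

View pics/w1.png

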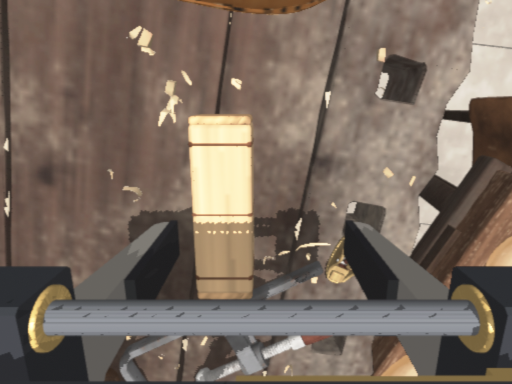

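Emit:
arm_command([
  {"grip": -1,"translation": [-0.0192,-0.0108,0],"yaw": 0.0026},
  {"grip": -1,"translation": [-0.0192,-0.0108,0],"yaw": 0},
  {"grip": -1,"translation": [0,0,0.02],"yaw": 0},
  {"grip": -1,"translation": [0,0,0.035],"yaw": 0},
  {"grip": -1,"translation": [0,0,0.035],"yaw": 0},
  {"grip": -1,"translation": [0,0,0],"yaw": 0},
  {"grip": -1,"translation": [0,0,0],"yaw": 0},
])

```text
t: 2.98
position: [0.485, -0.2871, 0.0651]
ee_rot: [-0.57, 0.822, 0.001, -0.0]
wrist_force: [0.5, -1.0, 0.0]
gripper_width: 0.996
```

```bash
python3 -c "
from h import *
go([0.489,-0.283,0.008],-110.3,1)"
```

```text
t 2.9833 pos [ 0.485  -0.2871  0.0651] psi -110.55203964497188 F [ 0.4902 -0.9506  0.0346] M [0.1205 0.0042 0.0004] w 0.9958108391296486 tilt 0.17678730041900984
per row [-0.0065 -0.0031  0.0714] mm/row 57.41944305854441 yaw remaining deg 0.25203964497188736 per row -0.0014002202498438186
```

Emit:
arm_command([
  {"grip": -1,"translation": [-0.0065,-0.003,0.018],"yaw": -0.0014},
  {"grip": -1,"translation": [0,0,0.018],"yaw": 0},
  {"grip": -1,"translation": [0,0,0.018],"yaw": 0},
  {"grip": -1,"translation": [0,0,0.016],"yaw": 0},
  {"grip": -1,"translation": [0,0,0],"yaw": 0},
  {"grip": -1,"translation": [0,0,0],"yaw": 0},
])

```text
t: 3.48
position: [0.4907, -0.2836, 0.0106]
ee_rot: [-0.572, 0.82, -0.0, 0.0]
wrist_force: [-0.6, -0.4, 1.2]
gripper_width: 1.0
```

```bash
python3 -c "
from h import *
go([0.489,-0.283,0.008],-110.3,1)"
```

```text
t 3.4833 pos [ 0.4907 -0.2836  0.0106] psi -110.25669578464507 F [-0.5766 -0.4143  1.1586] M [ 0.0175  0.0474 -0.0083] w 0.9995720833080847 tilt 0.03951354114097635
per row [0.     0.0023 0.0033] mm/row 3.189245049899814 yaw remaining deg -0.04330421535490814 per row 0.0002405789741939341
```

Good. Close, then lift slowly.

Emit:
arm_command([
  {"grip": 1,"translation": [0,0,0],"yaw": 0},
  {"grip": 1,"translation": [0,0,0],"yaw": 0},
  {"grip": 1,"translation": [0,0,0],"yaw": 0},
  {"grip": 1,"translation": [0,0,0],"yaw": 0},
  {"grip": 1,"translation": [0,0,0],"yaw": 0},
  {"grip": 1,"translation": [0,0,0],"yaw": 0},
  {"grip": 1,"translation": [0,0,0],"yaw": 0},
  {"grip": 1,"translation": [0,0,0],"yaw": 0},
])

```text
t: 4.15
position: [0.4907, -0.2828, 0.01]
ee_rot: [-0.572, 0.82, -0.0, 0.0]
wrist_force: [-0.4, 1.4, 1.7]
gripper_width: 0.54
```

Emit:
arm_command([
  {"grip": 1,"translation": [0,0,-0.0125],"yaw": 0},
  {"grip": 1,"translation": [0,0,-0.0125],"yaw": 0},
  {"grip": 1,"translation": [0,0,-0.0125],"yaw": 0},
  {"grip": 1,"translation": [0,0,-0.0125],"yaw": 0},
  {"grip": 1,"translation": [0,0,-0.0125],"yaw": 0},
  {"grip": 1,"translation": [0,0,-0.0125],"yaw": 0},
  {"grip": 1,"translation": [0,0,0],"yaw": 0},
  {"grip": 1,"translation": [0,0,0],"yaw": 0},
])

```text
t: 4.82
position: [0.491, -0.2834, 0.0708]
ee_rot: [-0.572, 0.82, -0.001, 0.0]
wrist_force: [0.7, 0.8, -6.0]
gripper_width: 0.54
```

```bash
python3 -c "
from h import *
import cv2
go([0.489,-0.283,0.1],-110.3,1)
for n in ('wrist','scene','top'):cv2.imwrite('pics/'+n+'2.png',viewer.camera(n)[:,:,::-1])
a=cv2.imread('pics/scene2.png')[110:310,60:310];cv2.imwrite('pics/scene2c.png',cv2.resize(a,None,fx=2.9,fy=2.9))
for i in range(3): go([0.489,-0.283,0.1],-110.3,1);viewer.camera('top')
"
```

```text
t 4.8167 pos [ 0.491  -0.2834  0.0708] psi -110.23294509222976 F [ 0.7147  0.8126 -5.9621] M [-0.0455 -0.3504 -0.0007] w 0.5396979114682057 tilt 0.11279399339539663
per row [ 0.0004  0.0025 -0.0365] mm/row 29.267807032499196 yaw remaining deg -0.0670549077702276 per row 0.0003725272653901533
t 4.9667 pos [ 0.49   -0.2825  0.069 ] psi -110.23524560879177 F [-0.2721  0.0045 -6.3391] M [-0.0469 -0.3469  0.0997] w 0.5405077156123228 tilt 0.09104700396441175
per row [ 0.001   0.0009 -0.0387] mm/row 30.993871175312023 yaw remaining deg -0.06475439120822557 per row 0.0003597466178234754
t 5.0167 pos [ 0.4899 -0.2824  0.0689] psi -110.23351037629324 F [-0.8317 -0.6788 -6.3684] M [-0.0668 -0.3831 -0.0079] w 0.5413804915070087 tilt 0.09868356536518734
per row [ 0.001   0.0009 -0.0388] mm/row 31.095519952700293 yaw remaining deg -0.06648962370675804 per row 0.000369386798370878
t 5.0667 pos [ 0.49   -0.2825  0.069 ] psi -110.23477104806757 F [ 0.2656 -0.0118 -6.2341] M [-0.0557 -0.331   0.0052] w 0.5415690216599304 tilt 0.08802202239214718
per row [ 0.001   0.001  -0.0388] mm/row 31.030131727584372 yaw remaining deg -0.06522895193242562 per row 0.00036238306629125344
```

View pics/wrist2.png

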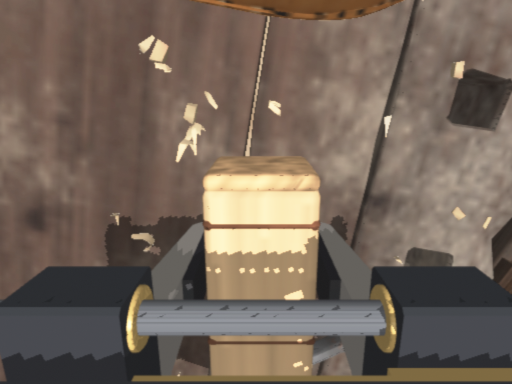

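View pics/scene2c.png

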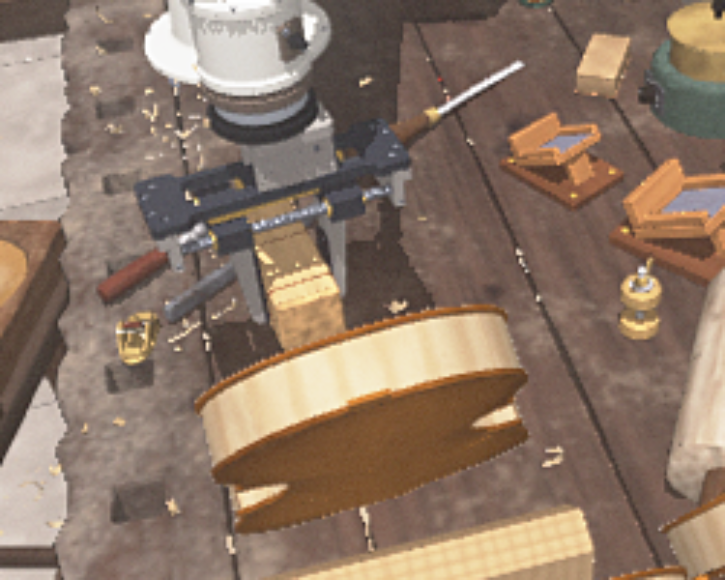

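```bash
cat >> h.py <<'E'
def wfit(obs, guess=(35,10,0,5)):
    """obs: dict of (sx, sy, sz) corner-> pixel; bar in tool frame: centre at offset behind grasp; params off(mm), tilt deg, lateral mm, pivot height dz mm
    bar x axis = -tool y direction ... determined: forward = image up"""
    m=viewer.calibration('wrist'); Ci=np.linalg.inv(m['mount'])
    def model(p):
        off,tilt,lat,dz=p; t=np.radians(tilt)
        # bar forward axis f (light end, image up). tool -y or +y is image up:
        up=np.array([0,-1,0.]) if m['mount'][1,1]>0 else np.array([0,1.,0])
        f=up*np.cos(t)+np.array([0,0,-1])*np.sin(t); n=np.array([0,0,-1])*np.cos(t)-up*np.sin(t); l=np.array([1.,0,0])
        g=np.array([lat,0,-18.7])
        out=[]
        for (a,b,c) in obs:
            X=(g+f*(a*80-off)+l*b*25+n*(c*25-dz))/1e3
            Y=Ci[:3,:3]@X+Ci[:3,3]; out+= [m['fx']*Y[0]/Y[2]+m['cx'],m['fy']*Y[1]/Y[2]+m['cy']]
        return np.array(out)
    o=np.array(list(obs.values()),float).ravel()
    r=least_squares(lambda p:np.append(model(p)-o,(p[3]-guess[3])/3),guess)
    return r.x,r.fun
E
python3 - <<'E'
import cv2
from h import *
a=cv2.imread('pics/wrist2.png')[130:260,180:340];cv2.imwrite('pics/wrist2c.png',cv2.resize(a,None,fx=4.5,fy=4.5,interpolation=cv2.INTER_CUBIC))
print(wfit({(1,-1,1):(204,186),(1,1,1):(319,186),(1,-1,-1):(219,157),(1,1,-1):(307,157)},(35,10,0,0)))
E
```

```text
(array([40.1046,  4.8777,  1.6454, 12.0468]), array([-0.7148, -0.0868,  2.3446, -0.1948, -1.2247,  0.3541, -0.9539,
        0.278 ,  4.0156]))
```

View pics/wrist2c.png

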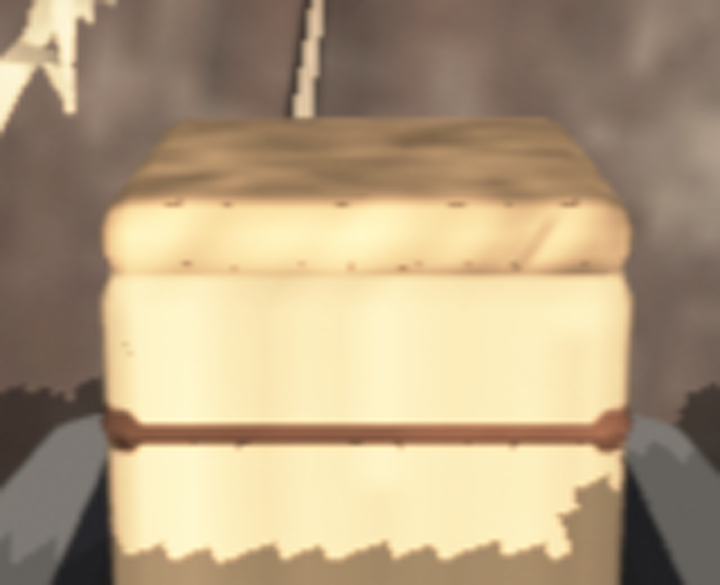

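Run:
```python
from h import *
for dz in (0,3,6):
  print(wfit({(1,-1,1):(204,174.5),(1,1,1):(319.5,174.5),(1,-1,-1):(220,156.2),(1,1,-1):(303,156.2)},(35,10,0,dz)))
```

```text
(array([37.0314, -0.2279,  1.4173, 11.5148]), array([-0.5379, -0.1638,  0.5452, -0.268 , -1.9231,  0.42  ,  1.9144,
        0.3452,  3.8383]))
(array([37.1456, -0.1265,  1.4188, 12.1695]), array([-0.2939, -0.1265,  0.3004, -0.2302, -1.792 ,  0.351 ,  1.7842,
        0.2765,  3.0565]))
(array([37.264 , -0.0242,  1.4204, 12.8353]), array([-0.0475, -0.0894,  0.0531, -0.1927, -1.6593,  0.2822,  1.6523,
        0.2079,  2.2784]))
```

Emit:
arm_command([
  {"grip": 1,"translation": [0,0,0.012],"yaw": 0},
  {"grip": 1,"translation": [0,0,0.012],"yaw": 0},
  {"grip": 1,"translation": [0,0,0.012],"yaw": 0},
  {"grip": 1,"translation": [0,0,0.012],"yaw": 0},
  {"grip": 1,"translation": [0,0,0.012],"yaw": 0},
  {"grip": 1,"translation": [0,0,0.008],"yaw": 0},
  {"grip": 1,"translation": [0,0,0.004],"yaw": 0},
  {"grip": 1,"translation": [0,0,0],"yaw": 0},
])

```text
t: 5.78
position: [0.49, -0.2825, 0.0113]
ee_rot: [-0.572, 0.82, 0.001, -0.0]
wrist_force: [1.5, 0.6, -6.1]
gripper_width: 0.544
```

```bash
python3 -c "
from h import *
go([0.489,-0.283,0.010],-110.3,1)
print(proj('top',[[0.437,-0.196,.02],[0.393,-0.316,.02],[.415,-.256,.05],[0.397,-0.306,.02],[0.433,-0.206,.02]]))"
```

```text
t 5.7833 pos [ 0.49   -0.2825  0.0113] psi -110.23301876948489 F [ 1.5177  0.6    -6.1115] M [-0.0949 -0.35   -0.0049] w 0.5444592586995951 tilt 0.10228839588083909
per row [0.001  0.001  0.0016] mm/row 1.6982770932372993 yaw remaining deg -0.06698123051512539 per row 0.00037211794730625215
[[335.3986 257.7983]
 [388.2737 278.9925]
 [364.5368 268.7359]
 [383.8326 277.0638]
 [339.7704 259.6981]]
```

Emit:
arm_command([
  {"grip": 1,"translation": [0,0,0.0015],"yaw": 0},
  {"grip": 1,"translation": [0,0,0.001],"yaw": 0},
  {"grip": -0.6,"translation": [0,0,0],"yaw": 0},
  {"grip": -0.6,"translation": [0,0,0],"yaw": 0},
  {"grip": -0.6,"translation": [0,0,0],"yaw": 0},
  {"grip": -0.6,"translation": [0,0,0],"yaw": 0},
])

```text
t: 6.28
position: [0.491, -0.2834, 0.0111]
ee_rot: [-0.572, 0.82, -0.001, 0.0]
wrist_force: [0.4, 0.9, 1.0]
gripper_width: 0.789
```

Emit:
arm_command([
  {"grip": -0.6,"translation": [0,0,-0.03],"yaw": 0},
  {"grip": -0.6,"translation": [0,0,-0.045],"yaw": 0},
  {"grip": -0.6,"translation": [0,0,-0.045],"yaw": 0},
  {"grip": -0.6,"translation": [0,0.03,-0.03],"yaw": 0},
  {"grip": -0.6,"translation": [0,0.04,0],"yaw": 0},
  {"grip": -0.6,"translation": [0,0.03,0],"yaw": 0},
  {"grip": -0.6,"translation": [0,0,0],"yaw": 0},
  {"grip": -0.6,"translation": [0,0,0],"yaw": 0},
])

```text
t: 6.95
position: [0.4151, -0.2552, 0.1306]
ee_rot: [-0.572, 0.821, -0.0, 0.0]
wrist_force: [-0.3, 0.8, 0.8]
gripper_width: 0.8
```

```bash
python3 -c "
from h import *
import cv2
go([0.415,-0.256,0.022],-110.3,1)
for n in ('wrist','top'):cv2.imwrite('pics/'+n+'3.png',viewer.camera(n)[:,:,::-1])
a=cv2.imread('pics/wrist3.png');cv2.imwrite('pics/wrist3c.png',cv2.resize(a,None,fx=1.5,fy=1.5))
s=monitor.sense();m=viewer.calibration('wrist');R=Ro.from_quat(s['ee_rot']).as_matrix()
T=np.eye(4);T[:3,:3]=R;T[:3,3]=s['position'];Ci=np.linalg.inv(T@m['mount'])
def pw(X):
    Y=Ci[:3,:3]@X+Ci[:3,3];return m['fx']*Y[0]/Y[2]+m['cx'],m['fy']*Y[1]/Y[2]+m['cy']
y=np.radians(-20.3);u=np.array([np.cos(y),np.sin(y),0]);v=np.array([-u[1],u[0],0])
for a,b in((80,25),(80,-25),(-80,-25),(-80,25)): print(a,b,1.5*np.array(pw(np.array([.456,-.271,.05])+a/1e3*u+b/1e3*v)))
"
```

```text
t 6.95 pos [ 0.4151 -0.2552  0.1306] psi -110.28043096961548 F [-0.2565  0.8163  0.8314] M [ 0.0292 -0.0068  0.0103] w 0.7995733342144133 tilt 0.05513019625252273
per row [ 0.0009 -0.0001  0.1357] mm/row 108.56407079319405 yaw remaining deg -0.01956903038450264 per row 0.00010871683546945911
80 25 [336.106   44.1825]
80 -25 [443.4494  44.2475]
-80 -25 [435.5674 362.8173]
-80 25 [344.352  362.8444]
```

View pics/wrist3c.png

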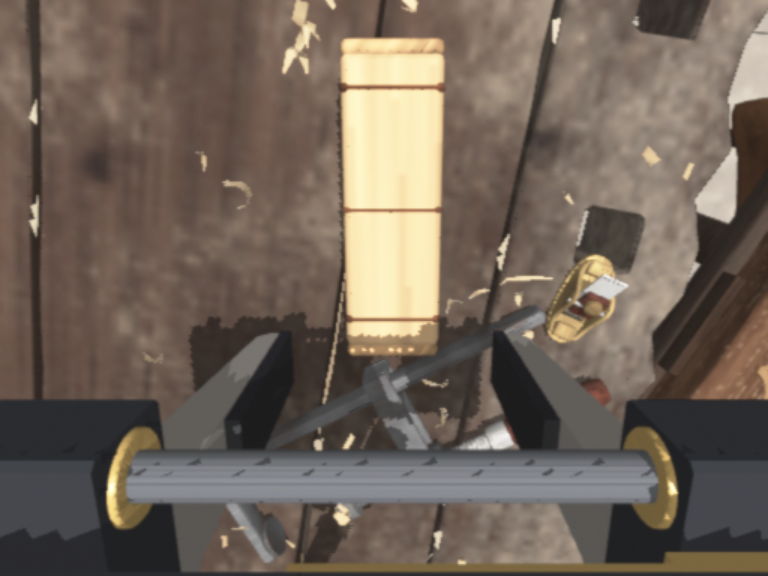

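Emit:
arm_command([
  {"grip": -0.6,"translation": [0.001,-0.005,0.03],"yaw": 0},
  {"grip": -0.6,"translation": [0,0,0.04],"yaw": 0},
  {"grip": -0.6,"translation": [0,0,0.035],"yaw": 0},
  {"grip": -0.6,"translation": [0,0,0.03],"yaw": 0},
  {"grip": -0.6,"translation": [0,0,0],"yaw": 0},
  {"grip": -0.6,"translation": [0,0,0],"yaw": 0},
  {"grip": -0.6,"translation": [0,0,0],"yaw": 0},
])

```text
t: 7.63
position: [0.4203, -0.2585, 0.0236]
ee_rot: [-0.572, 0.82, -0.001, 0.0]
wrist_force: [0.2, 0.0, 0.7]
gripper_width: 0.805
```

Emit:
arm_command([
  {"grip": 1,"translation": [0,0,0],"yaw": 0},
  {"grip": 1,"translation": [0,0,0],"yaw": 0},
  {"grip": 1,"translation": [0,0,0],"yaw": 0},
  {"grip": 1,"translation": [0,0,0],"yaw": 0},
  {"grip": 1,"translation": [0,0,0],"yaw": 0},
  {"grip": 1,"translation": [0,0,0],"yaw": 0},
])

```text
t: 8.13
position: [0.4196, -0.2576, 0.0232]
ee_rot: [-0.572, 0.82, -0.001, 0.0]
wrist_force: [0.0, 2.7, 6.0]
gripper_width: 0.541
```

Emit:
arm_command([
  {"grip": 1,"translation": [0,0,-0.0125],"yaw": 0},
  {"grip": 1,"translation": [0,0,-0.0125],"yaw": 0},
  {"grip": 1,"translation": [0,0,-0.025],"yaw": 0},
  {"grip": 1,"translation": [0,0,-0.025],"yaw": 0},
  {"grip": 1,"translation": [0,0,-0.025],"yaw": 0},
  {"grip": 1,"translation": [0,0,-0.025],"yaw": 0},
  {"grip": 1,"translation": [0,0,-0.025],"yaw": 0},
  {"grip": 1,"translation": [0,0,0],"yaw": 0},
])

```text
t: 8.8
position: [0.4207, -0.2593, 0.1466]
ee_rot: [-0.572, 0.82, -0.004, 0.001]
wrist_force: [1.3, -0.4, -6.1]
gripper_width: 0.544
```

```bash
python3 -c "
from h import *
import cv2
go([0.415,-0.256,0.022],-110.3,1)
for n in ('wrist','top','scene'):cv2.imwrite('pics/'+n+'4.png',viewer.camera(n)[:,:,::-1])
a=cv2.imread('pics/wrist4.png');cv2.imwrite('pics/wrist4c.png',cv2.resize(a,None,fx=1.5,fy=1.5))
go([0.415,-0.256,0.022],-110.3,1)
"
```

```text
t 8.8 pos [ 0.4207 -0.2593  0.1466] psi -110.23062207926277 F [ 1.2938 -0.3726 -6.0507] M [-0.0224 -0.04   -0.0315] w 0.5438260709185627 tilt 0.4417203765970379
per row [-0.002   0.0091  0.1557] mm/row 124.7595517858442 yaw remaining deg -0.06937792073722449 per row 0.0003854328929845805
t 8.95 pos [ 0.4181 -0.2567  0.1411] psi -110.23675323023762 F [-0.6228 -0.0047 -7.1355] M [0.0653 0.0642 0.013 ] w 0.5410455790929002 tilt 0.11230595640745099
per row [0.0006 0.0037 0.1488] mm/row 119.09841533766127 yaw remaining deg -0.06324676976237242 per row 0.0003513709431242912
```

View pics/wrist4c.png

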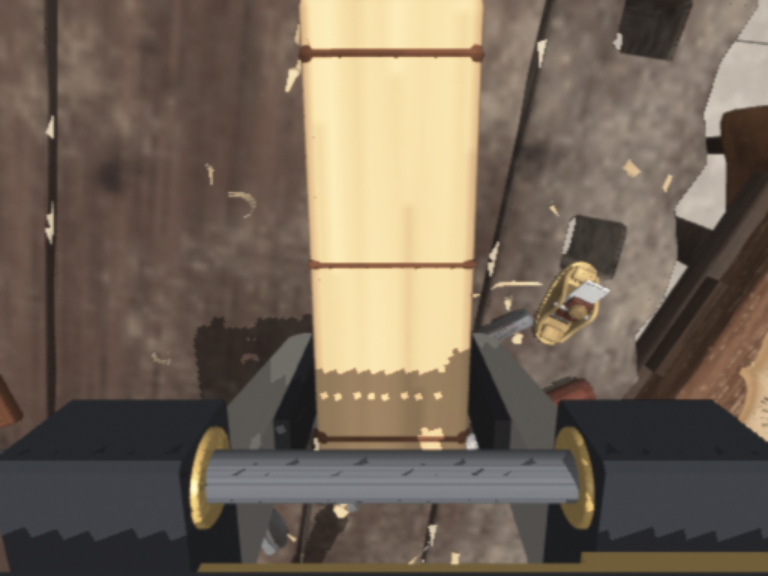

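View pics/scene4.png

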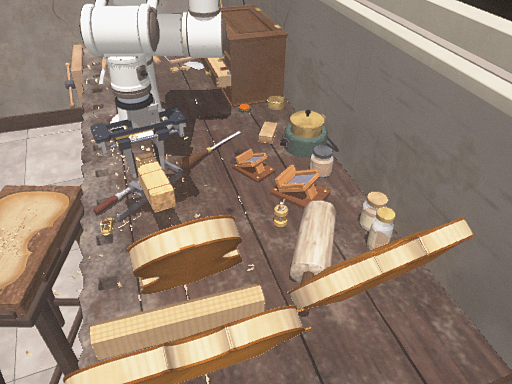

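```bash
python3 -c "
from h import *
m=viewer.calibration('wrist');M=m['mount']
for u,v in ((262,35),(262,176.7),(262,292)):
  for z in(-.0268,):
    d=M[:3,:3]@np.array([(u-m['cx'])/m['fx'],(v-m['cy'])/m['fy'],1]);o=M[:3,3]
    print(v,o+d*(z-o[2])/d[2])
"
sed -n 1,1p /dev/null
```

```text
35 [ 0.0015 -0.0989 -0.0268]
176.7 [ 0.0015 -0.0408 -0.0268]
292 [ 0.0015  0.0171 -0.0268]
```

Run:
```python
from h import *
import cv2
cv2.setNumThreads(1)
a=cv2.imread('pics/top0.png')[135:215,190:270];cv2.imwrite('pics/rt.png',cv2.resize(a,None,fx=7,fy=7,interpolation=cv2.INTER_CUBIC))
a=cv2.imread('pics/scene0.png')[150:220,260:340];cv2.imwrite('pics/rs.png',cv2.resize(a,None,fx=7,fy=7,interpolation=cv2.INTER_CUBIC))
```

```text
(no output)
```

View pics/rt.png

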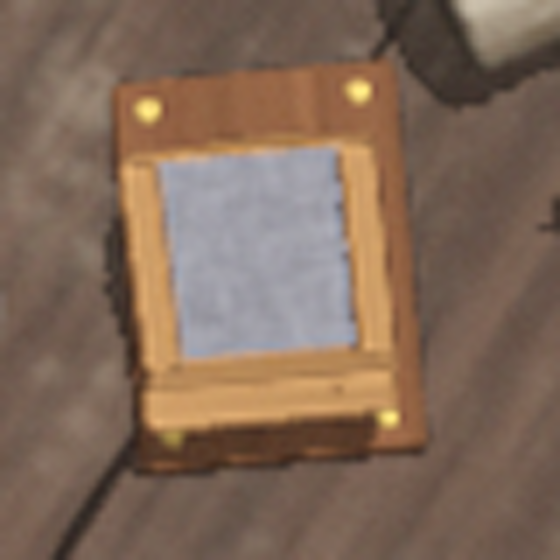

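View pics/rs.png

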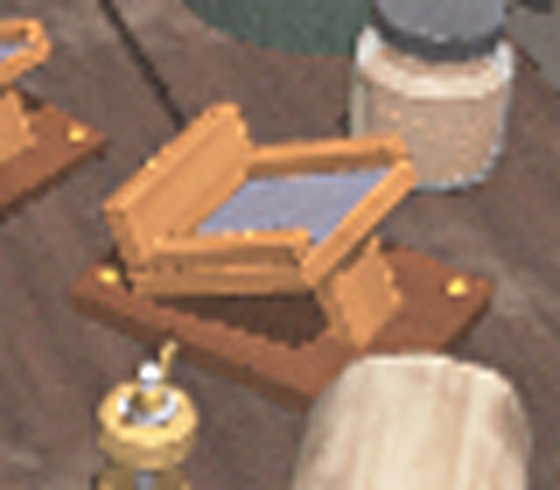

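```bash
cat >> h.py <<'E'
S,C=np.sin(np.radians(28)),np.cos(np.radians(28))
def trough(p,pose):
    x,y,z=np.array(p)/1e3; lx=x*C-z*S; h=.030+x*S+z*C
    c,s=np.cos(pose[2]),np.sin(pose[2]); return np.array([pose[0]+c*lx-s*y,pose[1]+s*lx+c*y,h])
def board(p,pose):
    x,y,z=np.array(p)/1e3; c,s=np.cos(pose[2]),np.sin(pose[2]); return np.array([pose[0]+c*x-s*y,pose[1]+s*x+c*y,z])
E
python3 - <<'E'
from h import *
T=lambda u,v:(190+u/7,135+v/7); Q=lambda u,v:(260+u/7,150+v/7)
ob=[('top',board,(101,49,14),T(113,88)),('top',board,(101,-49,14),T(392,62)),('top',board,(-34,-49,14),T(426,443)),('top',board,(-34,49,14),T(137,464)),
('top',trough,(70,30,0),T(160,163)),('top',trough,(70,-30,0),T(340,149)),('top',trough,(70,41,10),T(121,163)),('top',trough,(70,-41,10),T(371,143)),
('scene',board,(-34,-49,14),Q(75,288)),('scene',board,(101,49,14),Q(490,292)),('scene',trough,(70,-30,0),Q(308,243))]
f=lambda p:np.concatenate([proj(n,fn(q,p))-np.array(o) for n,fn,q,o in ob])
for sub in (f,lambda p:f(p)[:16],lambda p:f(p)[8:16],lambda p:f(p)[:8]):
    r=least_squares(sub,[.597,.055,.1],loss='soft_l1',x_scale=[.01,.01,.01]);print(r.x,np.degrees(r.x[2]))
    print(sub(r.x).reshape(-1,2).round(1).tolist())
p=r.x
E
```

```text
[0.597  0.0546 0.1113] 6.376446375129411
[[-0.5, -1.3], [0.4, -1.0], [0.0, 0.4], [-0.2, 0.8], [-0.6, -1.0], [-0.0, -1.2], [-0.2, 0.6], [0.3, 0.4], [-2.7, -0.6], [-0.2, -1.0], [-0.2, 1.2]]
[0.5963 0.0544 0.1125] 6.445570885513126
[[-0.4, -1.0], [0.5, -0.8], [0.2, 0.6], [-0.1, 1.1], [-0.5, -0.7], [0.0, -0.9], [-0.1, 0.9], [0.4, 0.7]]
[0.5963 0.0546 0.1069] 6.126305762267275
[[-0.5, -0.8], [0.1, -0.9], [-0.1, 0.8], [0.4, 0.8]]
[0.5963 0.0544 0.1138] 6.520561732990558
[[-0.5, -1.0], [0.4, -0.8], [0.1, 0.6], [-0.1, 1.1]]
```

Emit:
arm_command([
  {"grip": 1,"translation": [0,0,-0.01],"yaw": -0.0185},
  {"grip": 1,"translation": [0,0,-0.01],"yaw": -0.0185},
  {"grip": 1,"translation": [0,0,-0.01],"yaw": -0.0185},
  {"grip": 1,"translation": [0,0,0],"yaw": -0.0185},
  {"grip": 1,"translation": [0,0,0],"yaw": -0.0185},
  {"grip": 1,"translation": [0,0,0],"yaw": -0.0185},
  {"grip": 1,"translation": [0,0,0],"yaw": -0.0185},
  {"grip": 1,"translation": [0,0,0],"yaw": -0.0185},
])

```text
t: 9.62
position: [0.4177, -0.2563, 0.1637]
ee_rot: [0.746, -0.665, -0.002, -0.0]
wrist_force: [-0.2, -0.7, -5.6]
gripper_width: 0.543
```

```bash
python3 -c "
from h import *
go([0.6323,0.0586,0.16],-83.6,14)
"
```

```text
t 9.6167 pos [ 0.4177 -0.2563  0.1637] psi -83.43369697481627 F [-0.2082 -0.696  -5.5546] M [-0.0363  0.0935  0.0385] w 0.5431908346538333 tilt 0.26405612197183687
per row [-0.0257 -0.0223  0.0004] mm/row 27.220633015691913 yaw remaining deg -0.16630302518370854 per row 6.59932639617891e-05
```

Emit:
arm_command([
  {"grip": 1,"translation": [-0.0257,-0.0223,0],"yaw": 0.0},
  {"grip": 1,"translation": [-0.0257,-0.0223,0],"yaw": 0},
  {"grip": 1,"translation": [-0.0257,-0.0223,0],"yaw": 0},
  {"grip": 1,"translation": [-0.0257,-0.0223,0],"yaw": 0},
  {"grip": 1,"translation": [-0.0257,-0.0223,0],"yaw": 0},
  {"grip": 1,"translation": [-0.0257,-0.0223,0],"yaw": 0},
  {"grip": 1,"translation": [-0.0257,-0.0223,0],"yaw": 0},
])

```text
t: 10.2
position: [0.526, -0.0986, 0.1636]
ee_rot: [0.746, -0.666, -0.002, 0.001]
wrist_force: [0.8, 0.4, -5.9]
gripper_width: 0.544
```

Emit:
arm_command([
  {"grip": 1,"translation": [-0.0257,-0.0223,0],"yaw": 0.0},
  {"grip": 1,"translation": [-0.0257,-0.0223,0],"yaw": 0},
  {"grip": 1,"translation": [-0.0257,-0.0223,0],"yaw": 0},
  {"grip": 1,"translation": [-0.0257,-0.0223,0],"yaw": 0},
  {"grip": 1,"translation": [-0.0257,-0.0223,0],"yaw": 0},
  {"grip": 1,"translation": [-0.015,-0.013,0],"yaw": 0},
  {"grip": 1,"translation": [0,0,0],"yaw": 0},
  {"grip": 1,"translation": [0,0,0],"yaw": 0},
])

```text
t: 10.87
position: [0.6118, 0.0254, 0.1635]
ee_rot: [0.746, -0.666, -0.002, 0.001]
wrist_force: [-0.1, -1.2, -7.4]
gripper_width: 0.54
```

```bash
python3 -c "
from h import *
import cv2
go([0.6323,0.0586,0.16],-83.6,1)
for n in ('wrist','top','scene'):cv2.imwrite('pics/'+n+'5.png',viewer.camera(n)[:,:,::-1])
a=cv2.imread('pics/wrist5.png');cv2.imwrite('pics/wrist5c.png',cv2.resize(a,None,fx=1.5,fy=1.5))
a=cv2.imread('pics/scene5.png')[100:240,200:380];cv2.imwrite('pics/scene5c.png',cv2.resize(a,None,fx=4,fy=4,interpolation=2))
go([0.6323,0.0586,0.16],-83.6,1)
"
```

```text
t 10.8667 pos [0.6118 0.0254 0.1635] psi -83.50282733956362 F [-0.0823 -1.2434 -7.41  ] M [0.0065 0.0527 0.0286] w 0.5396193545006582 tilt 0.26911379976624966
per row [-0.0383 -0.0302  0.0043] mm/row 39.17703847157243 yaw remaining deg -0.09717266043637096 per row 0.0005398481135353942
t 11.0167 pos [0.612  0.024  0.1649] psi -83.64339207185787 F [-0.3439  0.258  -5.3672] M [-0.0367  0.0965 -0.0268] w 0.5397446729736027 tilt 0.14357979600824897
per row [-0.0402 -0.03    0.0061] mm/row 40.41527208535563 yaw remaining deg 0.04339207185788041 per row -0.0002410670658771134
```

View pics/wrist5c.png

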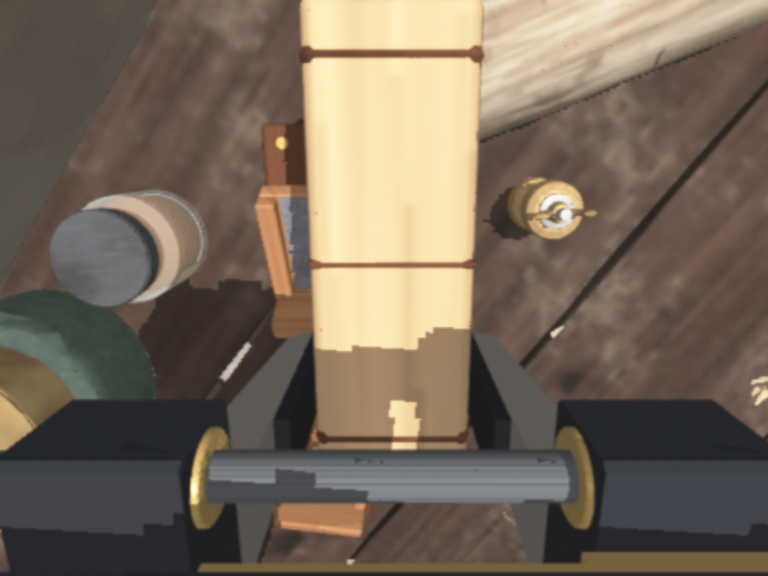

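View pics/scene5c.png

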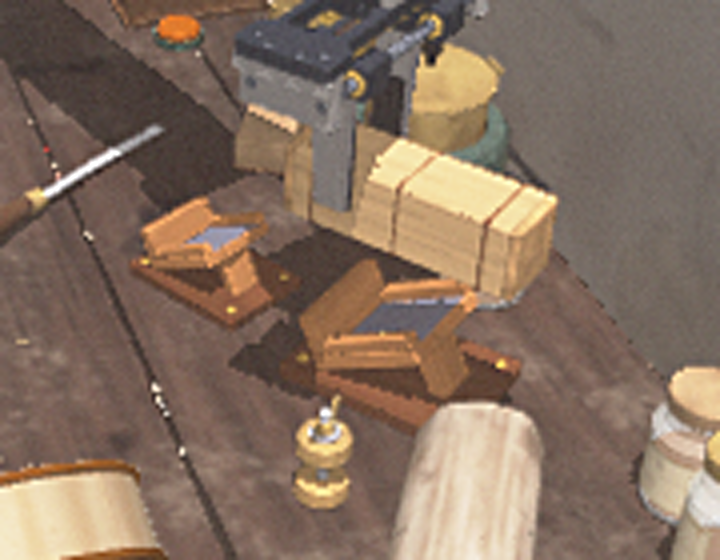

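View pics/top5.png

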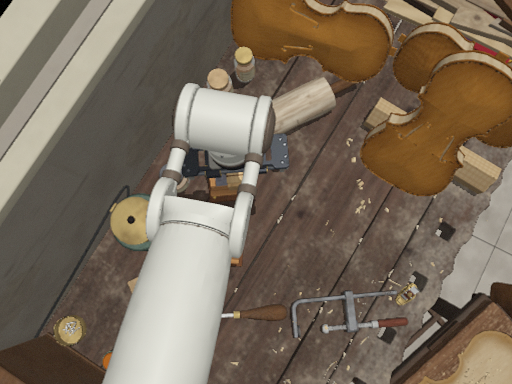

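Emit:
arm_command([
  {"grip": 1,"translation": [-0.02,-0.015,0],"yaw": 0},
  {"grip": 1,"translation": [-0.02,-0.015,0],"yaw": 0},
  {"grip": 1,"translation": [0,0,0.02],"yaw": 0},
  {"grip": 1,"translation": [0,0,0.02],"yaw": 0},
  {"grip": 1,"translation": [0,0,0.01],"yaw": 0},
  {"grip": 1,"translation": [0,0,0],"yaw": 0},
  {"grip": 1,"translation": [0,0,0],"yaw": 0},
])

```text
t: 11.6
position: [0.6327, 0.0586, 0.1257]
ee_rot: [0.745, -0.667, -0.001, 0.0]
wrist_force: [1.0, -0.1, -6.0]
gripper_width: 0.539
```

```bash
python3 -c "
from h import *
import cv2
viewer.camera('top')
go([0.6323,0.0586,0.09],-83.6,1)
for n in ('wrist','scene'):cv2.imwrite('pics/'+n+'6.png',viewer.camera(n)[:,:,::-1])
a=cv2.imread('pics/wrist6.png');cv2.imwrite('pics/wrist6c.png',cv2.resize(a,None,fx=1.5,fy=1.5))
a=cv2.imread('pics/scene6.png')[100:240,200:380];cv2.imwrite('pics/scene6c.png',cv2.resize(a,None,fx=4,fy=4,interpolation=2))
"
```

```text
t 11.65 pos [0.6336 0.0586 0.1268] psi -83.64452617136902 F [ 0.7186 -0.3346 -5.5548] M [0.0308 0.0486 0.0431] w 0.5421517416310835 tilt 0.04092544125219101
per row [-0.0002  0.0017  0.046 ] mm/row 36.84834013606513 yaw remaining deg 0.04452617136902859 per row -0.0002473676187168255
```

View pics/wrist6c.png

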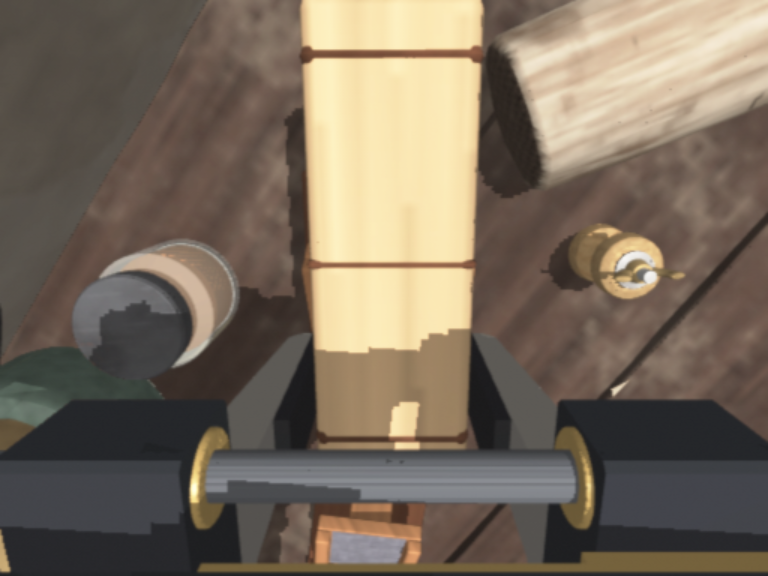

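View pics/scene6c.png

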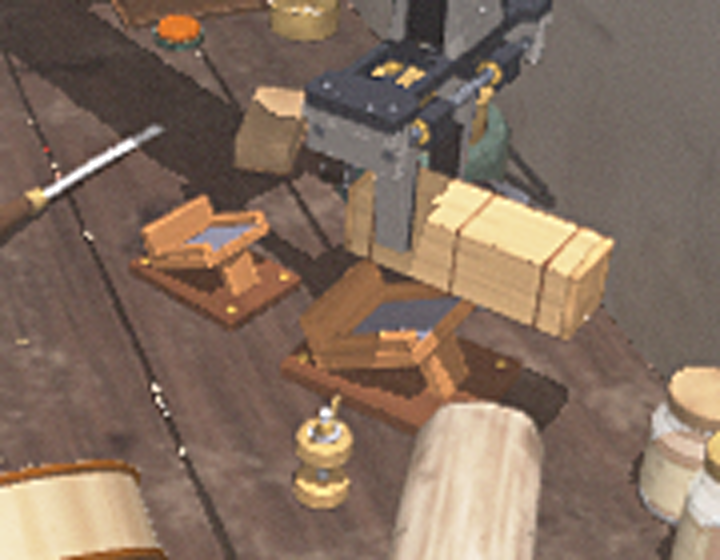

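Emit:
arm_command([
  {"grip": 1,"translation": [0,0.001,0.01],"yaw": 0},
  {"grip": 1,"translation": [0,0,0.01],"yaw": 0},
  {"grip": 1,"translation": [0,0,0.01],"yaw": 0},
  {"grip": 1,"translation": [0,0,0.008],"yaw": 0},
  {"grip": 1,"translation": [0,0,0.006],"yaw": 0},
  {"grip": 1,"translation": [0,0,0],"yaw": 0},
  {"grip": 1,"translation": [0,0,0],"yaw": 0},
])

```text
t: 12.33
position: [0.6323, 0.0592, 0.0904]
ee_rot: [0.746, -0.666, -0.0, 0.0]
wrist_force: [0.2, 0.4, -5.0]
gripper_width: 0.542
```

```bash
python3 -c "
from h import *
import cv2
go([0.6323,0.0586,0.086],-83.6,1)
for n in ('scene',):cv2.imwrite('pics/'+n+'7.png',viewer.camera(n)[:,:,::-1])
a=cv2.imread('pics/scene7.png')[100:240,200:380];cv2.imwrite('pics/scene7c.png',cv2.resize(a,None,fx=4,fy=4,interpolation=2))
"
```

```text
t 12.3333 pos [0.6323 0.0592 0.0904] psi -83.59296507758242 F [ 0.1797  0.4322 -4.9842] M [ 0.0208  0.0833 -0.0227] w 0.5418870265425995 tilt 0.05846217528785451
per row [0.0008 0.     0.0055] mm/row 4.46031024981599 yaw remaining deg -0.0070349224175743075 per row 3.908290231985726e-05
```

View pics/scene7c.png

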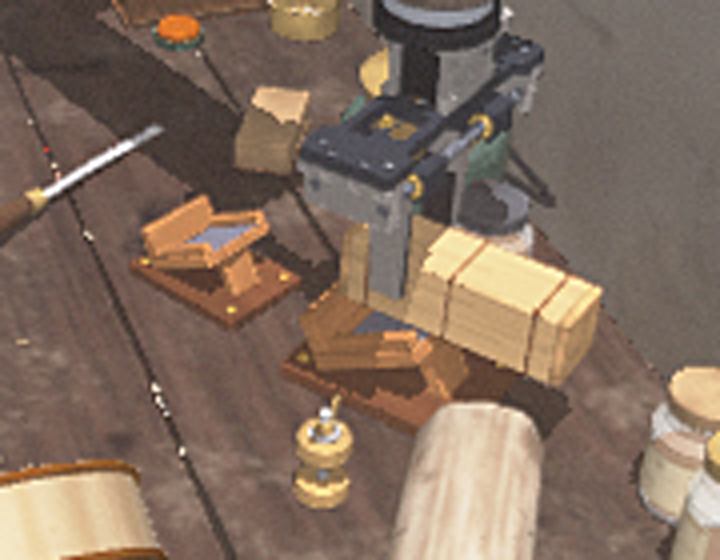

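Emit:
arm_command([
  {"grip": 1,"translation": [0,0,0.003],"yaw": 0},
  {"grip": 1,"translation": [0,0,0.003],"yaw": 0},
  {"grip": 1,"translation": [0,0.001,0.002],"yaw": 0},
  {"grip": 1,"translation": [0,0,0],"yaw": 0},
])

```text
t: 12.72
position: [0.6331, 0.059, 0.0861]
ee_rot: [0.746, -0.666, 0.001, -0.001]
wrist_force: [0.2, 1.0, -0.1]
gripper_width: 0.543
```

Emit:
arm_command([
  {"grip": 1,"translation": [0,0.0027,0.003],"yaw": 0},
  {"grip": 1,"translation": [0,0.0028,0.003],"yaw": 0},
  {"grip": 1,"translation": [0,0,0],"yaw": 0},
])

```text
t: 12.97
position: [0.6306, 0.0587, 0.0837]
ee_rot: [0.746, -0.666, 0.003, -0.003]
wrist_force: [0.1, 1.5, 8.2]
gripper_width: 0.539
```

```bash
python3 -c "
from h import *
import cv2
go([0.6323,0.0586,0.086],-83.6,1)
for n in ('wrist',):cv2.imwrite('pics/'+n+'8.png',viewer.camera(n)[:,:,::-1])
a=cv2.imread('pics/wrist8.png');cv2.imwrite('pics/wrist8c.png',cv2.resize(a,None,fx=1.5,fy=1.5,interpolation=2))
"
```

```text
t 12.9667 pos [0.6306 0.0587 0.0837] psi -83.59022315721465 F [0.0952 1.5024 8.1563] M [ 0.3979 -0.2622  0.0615] w 0.5393565470103738 tilt 0.47613009623691566
per row [ 0.0003 -0.0021 -0.0028] mm/row 2.8042087209070554 yaw remaining deg -0.009776842785356621 per row 5.431579325198123e-05
```

View pics/wrist8c.png

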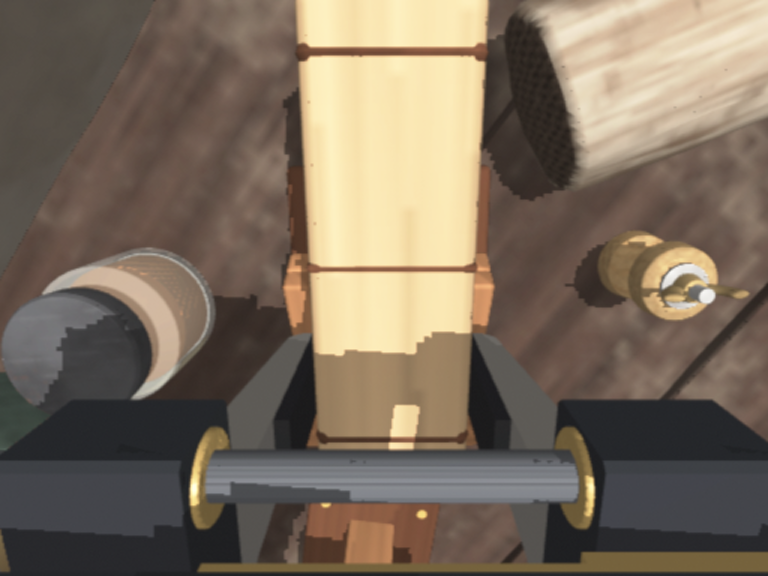

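Emit:
arm_command([
  {"grip": 1,"translation": [0,0.0025,0.003],"yaw": 0},
  {"grip": 1,"translation": [0,0.0025,0.003],"yaw": 0},
  {"grip": 1,"translation": [0,0,0],"yaw": 0},
])

```text
t: 13.27
position: [0.6263, 0.0582, 0.0789]
ee_rot: [0.746, -0.666, 0.003, -0.002]
wrist_force: [-0.7, 0.9, 11.1]
gripper_width: 0.54
```

```bash
python3 -c "
from h import *
go([0.6323,0.0586,0.086],-83.6,1)
"
```

```text
t 13.2667 pos [0.6263 0.0582 0.0789] psi -83.58544324897917 F [-0.7446  0.9441 11.1408] M [ 0.2784 -0.1337  0.0461] w 0.5401405977068584 tilt 0.4252068753280136
per row [ 0.0004 -0.0075 -0.0088] mm/row 9.29806505873896 yaw remaining deg -0.014556751020819547 per row 8.087083900455304e-05
```

Emit:
arm_command([
  {"grip": 1,"translation": [0,0.0022,0.003],"yaw": 0},
  {"grip": 1,"translation": [0,0.0022,0.003],"yaw": 0},
  {"grip": 1,"translation": [0,0,0],"yaw": 0},
])

```text
t: 13.52
position: [0.6226, 0.0578, 0.0737]
ee_rot: [0.746, -0.666, 0.003, -0.002]
wrist_force: [-1.0, 0.5, 8.2]
gripper_width: 0.539
```

```bash
python3 -c "
from h import *
import cv2
go([0.6323,0.0586,0.086],-83.6,1)
for n in ('wrist','scene'):cv2.imwrite('pics/'+n+'9.png',viewer.camera(n)[:,:,::-1])
a=cv2.imread('pics/wrist9.png');cv2.imwrite('pics/wrist9c.png',cv2.resize(a,None,fx=1.5,fy=1.5,interpolation=2))
a=cv2.imread('pics/scene9.png')[100:240,200:380];cv2.imwrite('pics/scene9c.png',cv2.resize(a,None,fx=4,fy=4,interpolation=2))
"
```

```text
t 13.5167 pos [0.6226 0.0578 0.0737] psi -83.58586047978807 F [-1.0281  0.4995  8.2298] M [ 0.3236 -0.1349  0.0521] w 0.5388149612270948 tilt 0.3951641344633793
per row [ 0.0003 -0.0122 -0.0152] mm/row 15.620034918520348 yaw remaining deg -0.014139520211926992 per row 7.855289006626107e-05
```

View pics/wrist9c.png

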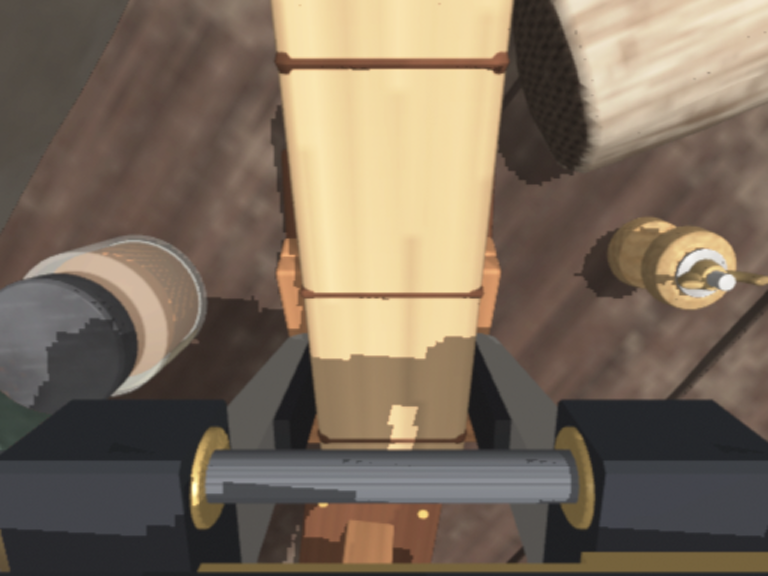

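View pics/scene9c.png

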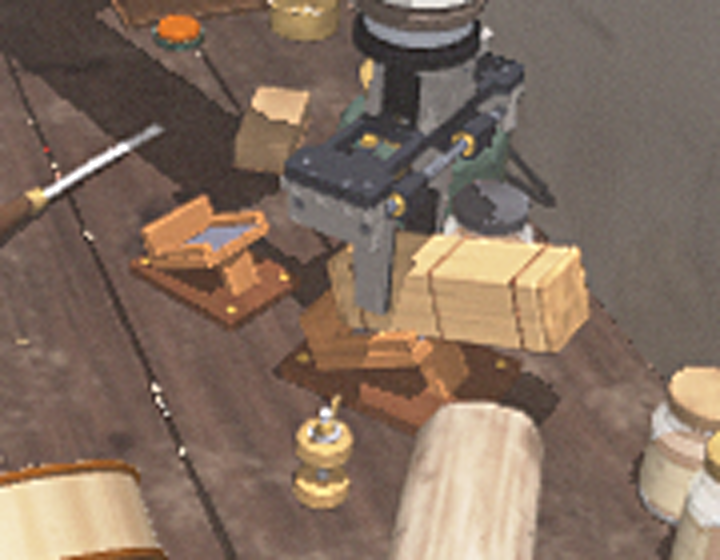

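Emit:
arm_command([
  {"grip": 1,"translation": [0,0.002,0.003],"yaw": 0},
  {"grip": 1,"translation": [0,0.002,0.003],"yaw": 0},
  {"grip": 1,"translation": [0,0,0],"yaw": 0},
])

```text
t: 13.87
position: [0.6196, 0.0574, 0.0688]
ee_rot: [0.746, -0.666, 0.003, -0.002]
wrist_force: [-0.7, 1.8, 7.5]
gripper_width: 0.54
```

```bash
python3 -c "
from h import *
go([0.6323,0.0586,0.086],-83.6,1)
"
```

```text
t 13.8667 pos [0.6196 0.0574 0.0688] psi -83.5881292759501 F [-0.7232  1.774   7.5448] M [ 0.38   -0.2061  0.0639] w 0.5404645303478351 tilt 0.4153507749751127
per row [ 0.0003 -0.016  -0.0214] mm/row 21.424955185500124 yaw remaining deg -0.011870724049913406 per row 6.594846694396337e-05
```

Emit:
arm_command([
  {"grip": 1,"translation": [0,0.002,0.0025],"yaw": 0},
  {"grip": 1,"translation": [0,0.002,0.0025],"yaw": 0},
  {"grip": 1,"translation": [0,0,0],"yaw": 0},
])

```text
t: 14.12
position: [0.6171, 0.0569, 0.0653]
ee_rot: [0.745, -0.667, 0.003, -0.003]
wrist_force: [0.5, 0.5, 9.5]
gripper_width: 0.544
```

```bash
python3 -c "
from h import *
import cv2
go([0.6323,0.0586,0.086],-83.6,1)
for n in ('wrist','scene'):cv2.imwrite('pics/'+n+'10.png',viewer.camera(n)[:,:,::-1])
a=cv2.imread('pics/wrist10.png');cv2.imwrite('pics/wrist10c.png',cv2.resize(a,None,fx=1.5,fy=1.5,interpolation=2))
a=cv2.imread('pics/scene10.png')[140:220,250:360];cv2.imwrite('pics/scene10c.png',cv2.resize(a,None,fx=7,fy=7,interpolation=2))
"
```

```text
t 14.1167 pos [0.6171 0.0569 0.0653] psi -83.59779937927607 F [0.5226 0.4589 9.4795] M [ 0.442  -0.3654  0.0546] w 0.5436134604915284 tilt 0.4850666997396657
per row [ 0.0001 -0.0194 -0.0257] mm/row 25.77123835129407 yaw remaining deg -0.0022006207239257947 per row 1.2225670688476637e-05
```

View pics/wrist10c.png

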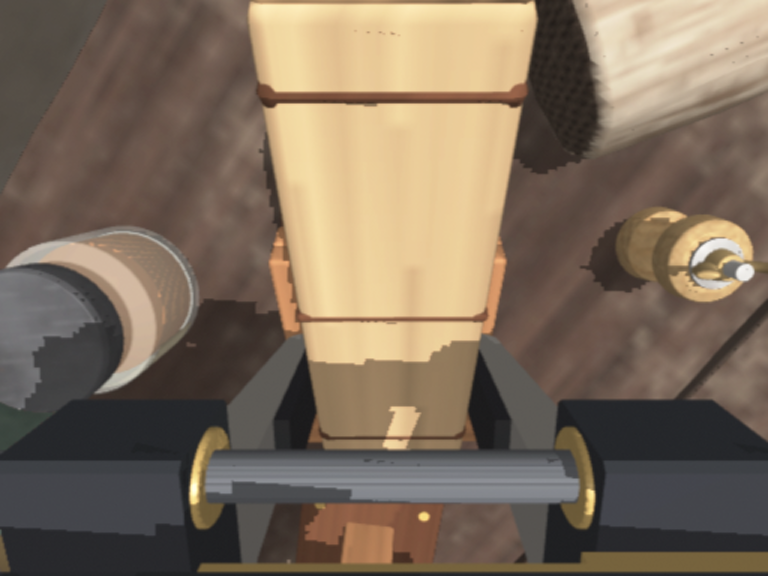

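View pics/scene10c.png

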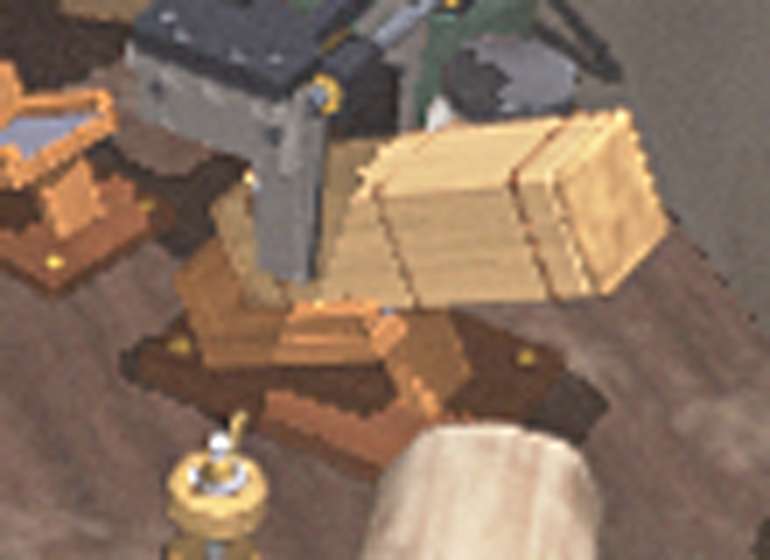

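```bash
cat > fit.py <<'E'
from h import *
def bands(mid,far,near):
    o={}
    for a,(l,r,y) in((0,mid),(.725,far),(-.725,near)):
        o[(a,-1,1)]=(l/1.5,y/1.5); o[(a,1,1)]=(r/1.5,y/1.5)
    x,f=wfit(o,(41,20,1,14)); return x,f.round(1)
E
python3 - <<'E'
from fit import *
print(bands((312,474,265),(304,480,53),(319,466,438)))
print(bands((298,488,319),(262,522,96),(319,470,437)))
E
```

```text
(array([-40.1892,  -1.8342,   1.5369,  17.6442]), array([-1.7, -1.2,  1. , -1.3, -1.7,  1.5,  2.3,  1.4, -1.8, -0.3,  1.9,
       -0.4,  1.2]))
(array([-38.8645,  25.693 ,   1.5648,  14.0787]), array([ 0.6, -1.5, -0.8, -1.6, -0.4,  0.6,  2. ,  0.4,  0.4,  1.1, -2.9,
        1. ,  0. ]))
```

Emit:
arm_command([
  {"grip": 1,"translation": [0,0.002,0.002],"yaw": 0},
  {"grip": 1,"translation": [0,0.002,0.002],"yaw": 0},
  {"grip": 1,"translation": [0,0,0],"yaw": 0},
])

```text
t: 14.47
position: [0.6159, 0.0564, 0.0645]
ee_rot: [0.745, -0.667, 0.005, -0.004]
wrist_force: [0.8, 0.8, 17.4]
gripper_width: 0.542
```

```bash
python3 -c "
from h import *
import cv2
go([0.6323,0.0586,0.086],-83.6,1)
for n in ('wrist',):cv2.imwrite('pics/'+n+'11.png',viewer.camera(n)[:,:,::-1])
a=cv2.imread('pics/wrist11.png');cv2.imwrite('pics/wrist11c.png',cv2.resize(a,None,fx=1.5,fy=1.5,interpolation=2))
"
```

```text
t 14.4667 pos [0.6159 0.0564 0.0645] psi -83.60322878742845 F [ 0.7856  0.7959 17.3954] M [ 0.5538 -0.0924  0.0768] w 0.5418959267755016 tilt 0.7243018608338055
per row [-0.0004 -0.021  -0.0266] mm/row 27.11587664743019 yaw remaining deg 0.0032287874284406826 per row -1.7937707935781568e-05
```

View pics/wrist11c.png

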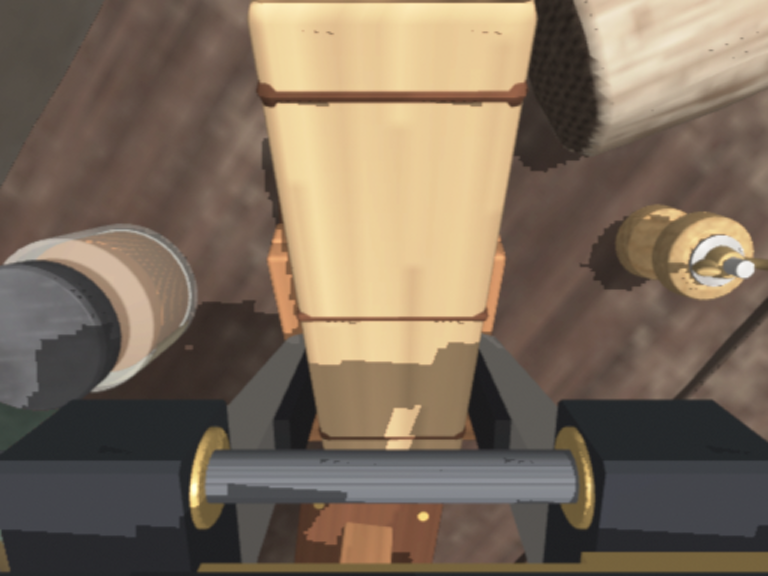

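Emit:
arm_command([
  {"grip": 1,"translation": [0,0.0025,0],"yaw": 0},
  {"grip": 1,"translation": [0,0.0025,0],"yaw": 0},
  {"grip": 1,"translation": [0,0,0],"yaw": 0},
])

```text
t: 14.77
position: [0.6143, 0.0562, 0.064]
ee_rot: [0.745, -0.666, 0.007, -0.006]
wrist_force: [11.7, 3.0, 6.1]
gripper_width: 0.541
```

```bash
python3 -c "
from h import *
go([0.6323,0.0586,0.086],-83.6,1)
"
```

```text
t 14.7667 pos [0.6143 0.0562 0.064 ] psi -83.59939753687762 F [11.7285  2.9954  6.1279] M [ 0.4535 -1.9421  0.1549] w 0.5412318228962448 tilt 1.0928575272763055
per row [-0.0004 -0.0233 -0.0271] mm/row 28.57961200184753 yaw remaining deg -0.0006024631223908727 per row 3.3470173466159597e-06
```

Emit:
arm_command([
  {"grip": 1,"translation": [0,-0.003,0],"yaw": 0},
  {"grip": 1,"translation": [0,0,0],"yaw": 0},
])

```text
t: 14.93
position: [0.6144, 0.0562, 0.0638]
ee_rot: [0.746, -0.666, 0.005, -0.004]
wrist_force: [2.4, 1.0, 12.6]
gripper_width: 0.541
```

```bash
python3 -c "
from h import *
import cv2
go([0.6323,0.0586,0.086],-83.6,1)
for n in ('wrist',):cv2.imwrite('pics/'+n+'12.png',viewer.camera(n)[:,:,::-1])
a=cv2.imread('pics/wrist12.png');cv2.imwrite('pics/wrist12c.png',cv2.resize(a,None,fx=1.5,fy=1.5,interpolation=2))
"
```

```text
t 14.9333 pos [0.6144 0.0562 0.0638] psi -83.59113981953989 F [ 2.4179  0.9712 12.6299] M [ 0.4443 -0.442   0.1278] w 0.5406426878879805 tilt 0.7181634734630983
per row [-0.0004 -0.0229 -0.0275] mm/row 28.62587407877961 yaw remaining deg -0.00886018046008985 per row 4.9223224778276944e-05
```

View pics/wrist12c.png

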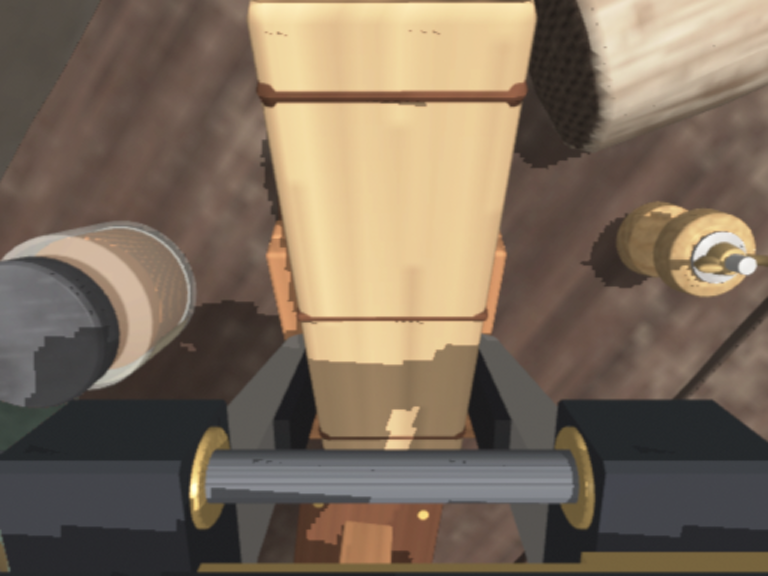

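Emit:
arm_command([
  {"grip": 1,"translation": [0,0,-0.0025],"yaw": 0},
  {"grip": 1,"translation": [0,0,-0.0025],"yaw": 0},
  {"grip": 1,"translation": [0,0,0],"yaw": 0},
])

```text
t: 15.23
position: [0.6137, 0.0562, 0.0651]
ee_rot: [0.746, -0.666, 0.005, -0.004]
wrist_force: [8.2, 1.0, -1.0]
gripper_width: 0.546
```

Now open.

Emit:
arm_command([
  {"grip": 0.0,"translation": [0,-0.0015,0],"yaw": 0},
  {"grip": -0.2,"translation": [0,0,0],"yaw": 0},
  {"grip": -0.5,"translation": [0,0,0],"yaw": 0},
  {"grip": -0.5,"translation": [0,0,0],"yaw": 0},
  {"grip": -0.5,"translation": [0,0,0],"yaw": 0},
])

```text
t: 15.65
position: [0.6096, 0.0566, 0.0621]
ee_rot: [0.746, -0.666, -0.0, 0.0]
wrist_force: [-0.7, -1.2, -0.9]
gripper_width: 0.749
```

```bash
python3 -c "
from h import *
import cv2
go([0.6323,0.0586,0.086],-83.6,1)
for n in ('wrist','scene'):cv2.imwrite('pics/'+n+'13.png',viewer.camera(n)[:,:,::-1])
a=cv2.imread('pics/wrist13.png');cv2.imwrite('pics/wrist13c.png',cv2.resize(a,None,fx=1.5,fy=1.5,interpolation=2))
"
```

```text
t 15.65 pos [0.6096 0.0566 0.0621] psi -83.59188741273353 F [-0.6847 -1.1747 -0.9403] M [0.0157 0.0334 0.0292] w 0.749288619253436 tilt 0.03906894594652493
per row [ 0.0007 -0.0284 -0.03  ] mm/row 33.02643164008686 yaw remaining deg -0.00811258726645292 per row 4.5069929258071775e-05
```

View pics/wrist13c.png

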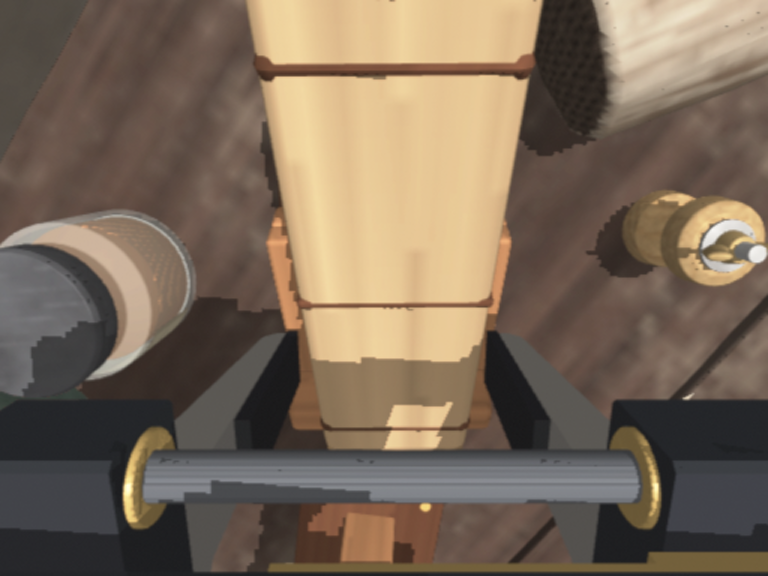

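Emit:
arm_command([
  {"grip": -0.5,"translation": [0,0,-0.01],"yaw": 0},
  {"grip": -0.5,"translation": [0,0,-0.02],"yaw": 0},
  {"grip": -0.5,"translation": [0,0,-0.03],"yaw": 0},
  {"grip": -0.5,"translation": [0,0,-0.04],"yaw": 0},
  {"grip": -0.5,"translation": [0,0,-0.04],"yaw": 0},
  {"grip": -0.5,"translation": [0,0.03,-0.03],"yaw": 0},
  {"grip": -0.5,"translation": [0,0.04,0],"yaw": 0},
  {"grip": -0.5,"translation": [0,0.04,0],"yaw": 0},
])

```text
t: 16.42
position: [0.5232, 0.0465, 0.2011]
ee_rot: [0.746, -0.666, 0.002, -0.001]
wrist_force: [-0.5, 0.8, 0.6]
gripper_width: 0.749
```

Emit:
arm_command([
  {"grip": -0.5,"translation": [0,0.04,0],"yaw": 0},
  {"grip": -0.5,"translation": [0,0.03,0],"yaw": 0},
  {"grip": -0.5,"translation": [0,0,0],"yaw": 0},
  {"grip": -0.5,"translation": [0,0,0],"yaw": 0},
])

```text
t: 16.75
position: [0.4667, 0.0405, 0.1989]
ee_rot: [0.745, -0.667, 0.001, -0.0]
wrist_force: [0.8, 0.1, 0.2]
gripper_width: 0.75
```

```bash
python3 -c "
from h import *
import cv2
go([0.6323,0.0586,0.086],-83.6,1)
for n in ('wrist','scene','top'):cv2.imwrite('pics/'+n+'14.png',viewer.camera(n)[:,:,::-1])
a=cv2.imread('pics/scene14.png')[130:220,240:360];cv2.imwrite('pics/scene14c.png',cv2.resize(a,None,fx=6,fy=6,interpolation=2))
for n in('scene','top','wrist'):
  for k in('jar_mid','spool_mid','weight_mid'): print(n,k,[(round(d['score'],2),d['point']) for d in models.landmark_of(n,k)])
p=(.5967,.0546,np.radians(6.4))
for n in ('scene','top'): print(proj(n,trough((80,0,25),p)))
"
```

```text
t 16.75 pos [0.4667 0.0405 0.1989] psi -83.61554006070631 F [0.8228 0.0979 0.2019] M [ 0.0346  0.0223 -0.0283] w 0.7495054222374508 tilt 0.09019074798938898
per row [ 0.0005 -0.2081  0.1414] mm/row 201.26333139662512 yaw remaining deg 0.015540060706314307 per row -8.633367059063504e-05
scene jar_mid [(0.58, [319.3, 161.8])]
scene spool_mid [(0.63, [279.6, 211.6])]
scene weight_mid [(0.79, [307.5, 168.1])]
top jar_mid [(0.58, [171.4, 176.0])]
top spool_mid [(0.78, [282.3, 157.0])]
top weight_mid [(0.65, [225.7, 155.2])]
wrist jar_mid [(0.68, [125.6, 4.0])]
wrist spool_mid []
wrist weight_mid []
[309.5498 171.3241]
[224.4356 154.9737]
```

View pics/scene14c.png

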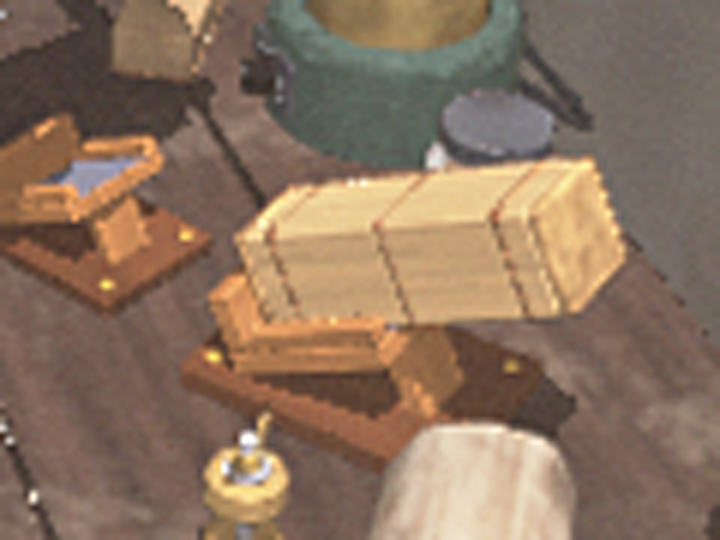

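View pics/wrist14.png

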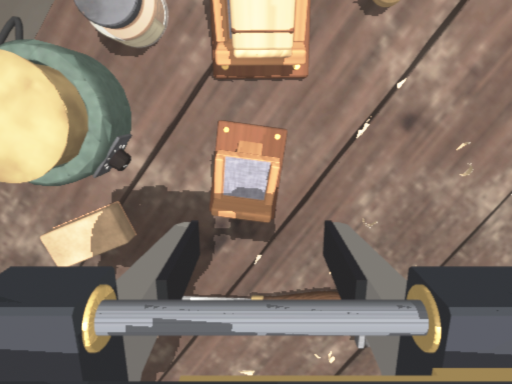

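Run:
```python
from h import *
import cv2
p=(.5967,.0546,np.radians(6.4))
def box(x0,x1,hy,z0,z1): return [(x,y,z) for x in(x0,x1) for y in(-hy,hy) for z in(z0,z1)]
for n,(r0,c0) in (('scene',(130,240)),('top',(110,180))):
    im=cv2.imread(f'pics/{n}14.png')[r0:r0+90,c0:c0+120]; im=cv2.resize(im,None,fx=6,fy=6,interpolation=2)
    for bx,col in((box(0,160,25,0,50),(0,255,0)),(box(0,70,41,0,10),(255,0,0)),(box(-14,0,41,0,30),(0,0,255))):
        q=[tuple(int(v) for v in (proj(n,trough(k,p))-[c0,r0]+.5)*6) for k in bx]
        for i in range(8):
            for b in(1,2,4):
                if i<i^b: cv2.line(im,q[i],q[i^b],col,1)
    cv2.imwrite(f'pics/{n}14o.png',im)
```

```text
(no output)
```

View pics/scene14o.png

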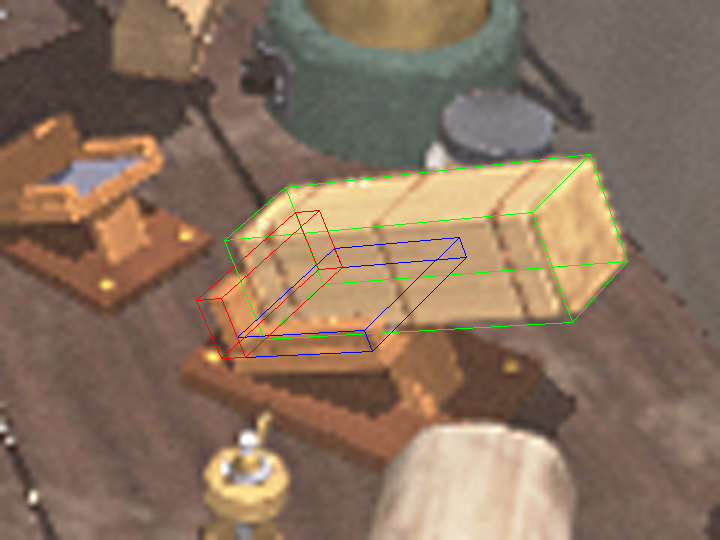

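View pics/top14o.png

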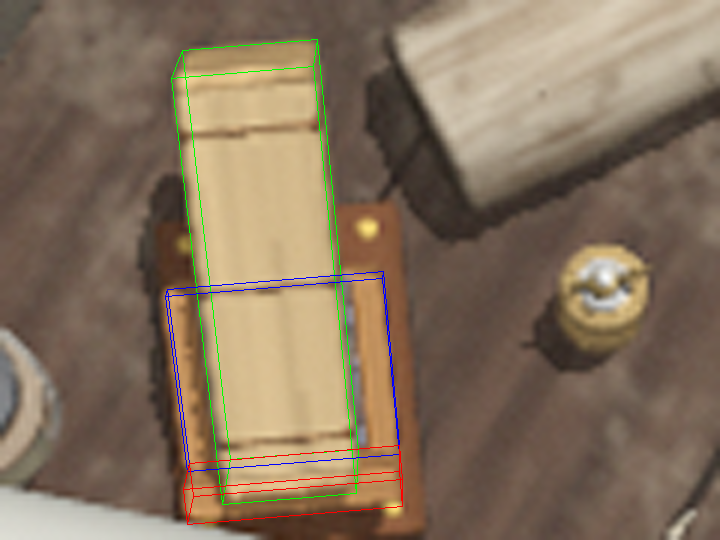

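```bash
python3 -c "
from cell import workorder,monitor
print(workorder.sign_off());print(monitor.sense()['t'])"
```

```text
the job is handed in; nothing more can be done
None
the job is handed in; nothing more can be done
```

The weight is lying in the larger rest, heavy end down against the toe stop with its light end overhanging. It stayed there on its own after I let go. I handed the job in at about 17 s; no verdict was reported.

**Finding the heavy end:** I gripped the weight about 35 mm off its middle, towards the far end, and lifted it. It weighed about 6 N. The wrist moment put the balance point roughly 55–60 mm from the grip, towards the robot, so the near end was the heavy one. A second lift, gripped about 41 mm off the middle on the near half, showed almost no moment, which agrees.

**Laying it in the rest:** I carried it level to the rest and pressed it down over the trough's upper edge, so that it pivoted in the pads. The wrist-camera fit put the slope at about 26–27.5 degrees. I then slid it down until the toe stop pushed back with about 12 N, eased off, opened the fingers and backed away.

**Last checks:**
- **Position:** With the arm withdrawn, I drew the weight's home position over the scene and top pictures. Its place relative to the rest matched to about 1–2 mm.
- **Jar and spool clamp:** In the top picture the networks found each within about 2 pixels of where it started.
- **Disagreements:** In the scene picture, with the jar now partly hidden by the weight, its detection moved about 4 pixels, and the weight's midpoint was about 4 pixels off the prediction. In that picture the drawn outlines of rest and weight were both off by the same 2 pixels, so I took this as camera calibration and detection error.

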